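Load enamelled dishes into the bench oven with a spatula

ROBOT

A 6-joint arm with a two-finger parallel gripper is mounted at the origin on the work surface. World frame = base frame: x ahead of the robot, y to its left, z up, the work surface at z = 0. Lengths are in m, angles in degrees, forces in N, time in s.
With the tool pointing down it reaches from about 0.4 to 0.825 m from the base axis. Payload 7 kg.
Tool frame: the origin (TCP) lies midway between the tips of the shut fingers; the grasp point (between the pads) lies 19 mm behind it; z points along the fingers, y is the line along which they close (so a half turn about z gives the same grasp; the last joint's range is limited). The gripper opens to 88 mm and grips with 3 to 60 N. Pads are 19 mm wide; open, the fingers measure 130 mm over their backs; the gripper's body (78 mm by 193 mm) begins 47 mm behind the grasp point.
Start: joints at [-58.321, 20.546, 0.682, 0, -70.136, -16.507], TCP at [0.177, -0.651, 0.227] pointing down, gripper open.
Joint ranges: [-176.03, 176.03], [-82.01, 121.73], [-58.28, 71.71], [-173.87, 95.51], [-174.79, -0.11], [-173.66, 173.66]. Speed limits (degrees/s): [136.94, 136.94, 172.46, 180, 180, 180].

INTERFACE

Orientations are given as [roll, pitch, yaw] about the fixed x, y, z axes, in that order (R = Rz(yaw) Ry(pitch) Rx(roll)).
In Python, from plant import telemetry, viewer, workorder gives the robot as it stands. The module is installed in compiled form; this text tells all that it offers.
- The arm moves only by the tool carry_out, never from a script. Its argument "rows" is a list of rows, each a list of 6 numbers: the shift along the tool's x, y, z in m, then the turn, a rotation vector about the tool's x, y, z in rad. In form: [[tx, ty, tz, ax, ay, az], ...]. A call has 1 to 8 rows; each row is the pose to reach, as a shift and turn from the pose commanded when the call began, along the tool's axes at that moment; what a row does not reach only later rows make up. A row lasts 1/8 s, in which the tool goes at most 62.5 mm and 10.7 degrees, less where a joint would pass 70% of its speed; a pose out of reach is approached as far as the arm can. A call with a gripper value outside its range is refused whole. "grip" is the gripper's target within -1 to 1 (fully open at 1, half-way at 0, shut at -1), set as the call begins (left out, the last holds). The fingers move at their own pace and stop on an object; the grip force is fixed at half the most. Time passes only in rows, so rows that repeat a pose let the fingers close. It gives the time, the measured TCP pose, the force, the opening and the grip force at its end, in the units of the state.
- telemetry.get_obs(): the state, without advancing time (a new reading comes with each control period).
- viewer.snapshot(name): name is "scene" or "side" or "wrist"; returns the picture (420x560x3 uint8, red, green, blue); there is no depth.
- viewer.camera_info(name): a dict with "intrinsics" (3x3 intrinsics, pixels), "extrinsics" (4x4, takes a point from camera to world coordinates); the wrist camera has in their place "tool_from_camera" (4x4, takes a point from camera to tool coordinates, whose origin is the TCP and whose axes are the flange's). Camera axes: x right, y down, z forward; pixel columns grow to the right and rows downward; lengths in m; the calibration is good to about 2 mm. A picture is of the moment at which its call begins: read the wrist's pose just before it. camera_info takes no time and is no camera call.
- workorder.close_job(): hands the job in; it is judged then, once.
The state is a dict: "clock": time; "joint_pos": joint angles; "qvel": joint speeds; "tau": joint torques, N m; "tool_pos": TCP position; "orientation": TCP orientation; "force": force on the tool from outside, world axes, zero at the start; "moment": the same for the moment, N m; "opening": finger opening in m; "gripper_force": force on a finger pad.
Only numpy, scipy, OpenCV 4.12 (cv2) and the standard library are available. Lean on these libraries where they do the work, as an engineer would, in place of code of your own. Each camera call takes 0.05 s, during which the arm holds its last target. There are 200 camera calls.

TASK

Move every coated copper dish (three or four are out) from the drying board onto the oven's pull-out rack, one dish to a slot, coated side up, touching the dishes only with the spatula: slide it under a dish against the board's stop strip, carry it over and lower it between the slot's two rails. Keep the rack drawn out while you load, then lay the spatula back level with its handle across its rest block and push the rack fully home until it clicks. Leave the other things on the bench where they are.

Things in the scene. Friction and masses are not known exactly. Their poses are not given: they have to be found in the camera images.
- dish0_mid (a point): shallow copper dish, white coating on top, 50 g: a round, 62 mm across and 8 mm thick; flat underside 40 mm across from which the rim flares up to the full width at 6 mm height. Starts lying on the drying board, 3 to 15 mm clear of the stop strip. This point is its centre, 4 mm above its underside; z points up out of the coated side. Absent dishes give None
- dish1_mid (a point): shallow copper dish, white coating on top, 50 g: a round, 62 mm across and 8 mm thick; flat underside 40 mm across from which the rim flares up to the full width at 6 mm height. Starts lying on the drying board, 3 to 15 mm clear of the stop strip. This point is its centre, 4 mm above its underside; z points up out of the coated side. Absent dishes give None
- dish2_mid (a point): shallow copper dish, white coating on top, 50 g: a round, 62 mm across and 8 mm thick; flat underside 40 mm across from which the rim flares up to the full width at 6 mm height. Starts lying on the drying board, 3 to 15 mm clear of the stop strip. This point is its centre, 4 mm above its underside; z points up out of the coated side. Absent dishes give None
- dish3_mid (a point): shallow copper dish, white coating on top, 50 g: a round, 62 mm across and 8 mm thick; flat underside 40 mm across from which the rim flares up to the full width at 6 mm height. Starts lying on the drying board, 3 to 15 mm clear of the stop strip. This point is its centre, 4 mm above its underside; z points up out of the coated side. Absent dishes give None
- spatula_grip (a point): spatula, 150 g: the place to grip, mid-height in its wooden handle. x points forward to the blade, z up. Handle 28 mm wide (y), 24 mm tall (12 above and below this point), from 85 mm behind to 45 mm ahead. A 10 mm round neck slants down to the blade between 42 and 86 mm ahead. Starts lying with its blade flat on the bench, the handle's rear on the rest block
- spatula_tip (a point): middle of the spatula blade's front edge, on the underside: 150 mm ahead of and 42 mm below the grip point; same axes. The blade is flat steel, 26 mm wide, 2 mm thick and 70 mm long, back from here
- rest_top (a point): centre of the top of the spatula's rest: fixed dark wooden block, 50 mm (x) by 130 mm (y), 30 mm high; the handle lies on it about along x with the blade beyond, on the bench. The spatula is home lying level with its grip point 5 to 105 mm ahead (block's +x; about 55 at the start) of this point, within 60 mm sideways
- stop (a point): drying board: fixed dark steel board 120 mm (x) by 300 mm (y), 5 mm thick; along its far side a wooden stop strip, 24 mm high. This point: middle of the foot of the strip's near face, on the board's top surface; x points into the strip (away from the robot), y along it. The board reaches back 108 mm from here and has no other walls
- slot0 (a point): leftmost rack slot: where the centre of a dish's underside rests, on top of two rails 50 mm above the bench, each 7 mm wide, 36 mm apart (clear gap), from 44 mm before to 50 mm beyond this point. x points into the oven, y left. The rack's front lip, 50 to 68 mm before, is 20 mm lower. Loaded: dish flat, centred within 20 mm in x, 10 mm in y. Moves with the rack
- slot1 (a point): rack slot, as slot0, 68 mm to its right (-y)
- slot2 (a point): rack slot, as slot0, 136 mm to its right (-y)
- slot3 (a point): rack slot, as slot0, 204 mm to its right (-y)
- pull (a point): middle of the rack's pull bar: steel, 12 mm thick, 100 mm long (y), its axis 18 mm above the bench and 48 mm before the rack's front lip; x points into the oven: push that way. With the rack home the bar stands 60 mm before the face of the oven, a fixed black box 130 mm high, 310 mm wide, 200 mm deep
- drawer (a joint): how far the rack is pushed in, m: 0 fully drawn out, 0.13 fully home; starts 0 to 0.015. Sliding friction about 1.5 N; over the last 15 mm a spring click has to be passed (about 5 N in all), after which the rack holds itself home. Home means over 0.126; while loading it must stay under 0.04
- screwdriver: bystander: amber-handled screwdriver on the bench, to be left alone; its origin is on its underside
- enamel_jar: bystander: jar on the bench, to be left alone; its origin is on its underside
- weight: bystander: brass weight on the bench, to be left alone; its origin is on its underside
- file: bystander: hand file on the bench, to be left alone; its origin is on its underside
- brush: bystander: brush on the bench, to be left alone; its origin is on its underside
Not all that is in view belongs to the job. What is shaped like the part that bears dish1_mid but yellow is not meant.

How it is judged (in metres and radians):
On the way:
1. every dish lies in a rack slot, coated side up, with the rack still drawn out (((x of dish0_mid in the frame of slot0 between -0.02 and 0.02 m and y of dish0_mid in the frame of slot0 between -0.01 and 0.01 m) or (x of dish0_mid in the frame of slot1 between -0.02 and 0.02 m and y of dish0_mid in the frame of slot1 between -0.01 and 0.01 m) or (x of dish0_mid in the frame of slot2 between -0.02 and 0.02 m and y of dish0_mid in the frame of slot2 between -0.01 and 0.01 m) or (x of dish0_mid in the frame of slot3 between -0.02 and 0.02 m and y of dish0_mid in the frame of slot3 between -0.01 and 0.01 m)) and z of dish0_mid in the frame of slot0 between 0 and 0.009 m and angle between each of dish0_mid, dish1_mid, dish2_mid, dish3_mid's own z axis and vertical below 0.12 rad and linear speed of each of dish0, dish1, dish2, dish3 below 0.02 m/s and ((x of dish1_mid in the frame of slot0 between -0.02 and 0.02 m and y of dish1_mid in the frame of slot0 between -0.01 and 0.01 m) or (x of dish1_mid in the frame of slot1 between -0.02 and 0.02 m and y of dish1_mid in the frame of slot1 between -0.01 and 0.01 m) or (x of dish1_mid in the frame of slot2 between -0.02 and 0.02 m and y of dish1_mid in the frame of slot2 between -0.01 and 0.01 m) or (x of dish1_mid in the frame of slot3 between -0.02 and 0.02 m and y of dish1_mid in the frame of slot3 between -0.01 and 0.01 m)) and z of dish1_mid in the frame of slot0 between 0 and 0.009 m and ((x of dish2_mid in the frame of slot0 between -0.02 and 0.02 m and y of dish2_mid in the frame of slot0 between -0.01 and 0.01 m) or (x of dish2_mid in the frame of slot1 between -0.02 and 0.02 m and y of dish2_mid in the frame of slot1 between -0.01 and 0.01 m) or (x of dish2_mid in the frame of slot2 between -0.02 and 0.02 m and y of dish2_mid in the frame of slot2 between -0.01 and 0.01 m) or (x of dish2_mid in the frame of slot3 between -0.02 and 0.02 m and y of dish2_mid in the frame of slot3 between -0.01 and 0.01 m)) and z of dish2_mid in the frame of slot0 between 0 and 0.009 m and ((x of dish3_mid in the frame of slot0 between -0.02 and 0.02 m and y of dish3_mid in the frame of slot0 between -0.01 and 0.01 m) or (x of dish3_mid in the frame of slot1 between -0.02 and 0.02 m and y of dish3_mid in the frame of slot1 between -0.01 and 0.01 m) or (x of dish3_mid in the frame of slot2 between -0.02 and 0.02 m and y of dish3_mid in the frame of slot2 between -0.01 and 0.01 m) or (x of dish3_mid in the frame of slot3 between -0.02 and 0.02 m and y of dish3_mid in the frame of slot3 between -0.01 and 0.01 m)) and z of dish3_mid in the frame of slot0 between 0 and 0.009 m and value of joint drawer below 0.04 m), for 0.2 s.
At the end, for the whole second after the job is handed in: Each dish lies flat in a slot (within 20 mm along, 10 mm across, tilt under 7 degrees), the rack is home (within 4 mm), and the spatula lies level and released, handle on the rest block (grip 5 to 105 mm ahead of the block centre, within 60 mm sideways) (((x of dish0_mid in the frame of slot0 between -0.02 and 0.02 m and y of dish0_mid in the frame of slot0 between -0.01 and 0.01 m) or (x of dish0_mid in the frame of slot1 between -0.02 and 0.02 m and y of dish0_mid in the frame of slot1 between -0.01 and 0.01 m) or (x of dish0_mid in the frame of slot2 between -0.02 and 0.02 m and y of dish0_mid in the frame of slot2 between -0.01 and 0.01 m) or (x of dish0_mid in the frame of slot3 between -0.02 and 0.02 m and y of dish0_mid in the frame of slot3 between -0.01 and 0.01 m)) and z of dish0_mid in the frame of slot0 between 0 and 0.009 m and angle between each of dish0_mid, dish1_mid, dish2_mid, dish3_mid, spatula_grip's own z axis and vertical below 0.12 rad and linear speed of each of dish0, dish1, dish2, dish3, spatula below 0.02 m/s and ((x of dish1_mid in the frame of slot0 between -0.02 and 0.02 m and y of dish1_mid in the frame of slot0 between -0.01 and 0.01 m) or (x of dish1_mid in the frame of slot1 between -0.02 and 0.02 m and y of dish1_mid in the frame of slot1 between -0.01 and 0.01 m) or (x of dish1_mid in the frame of slot2 between -0.02 and 0.02 m and y of dish1_mid in the frame of slot2 between -0.01 and 0.01 m) or (x of dish1_mid in the frame of slot3 between -0.02 and 0.02 m and y of dish1_mid in the frame of slot3 between -0.01 and 0.01 m)) and z of dish1_mid in the frame of slot0 between 0 and 0.009 m and ((x of dish2_mid in the frame of slot0 between -0.02 and 0.02 m and y of dish2_mid in the frame of slot0 between -0.01 and 0.01 m) or (x of dish2_mid in the frame of slot1 between -0.02 and 0.02 m and y of dish2_mid in the frame of slot1 between -0.01 and 0.01 m) or (x of dish2_mid in the frame of slot2 between -0.02 and 0.02 m and y of dish2_mid in the frame of slot2 between -0.01 and 0.01 m) or (x of dish2_mid in the frame of slot3 between -0.02 and 0.02 m and y of dish2_mid in the frame of slot3 between -0.01 and 0.01 m)) and z of dish2_mid in the frame of slot0 between 0 and 0.009 m and ((x of dish3_mid in the frame of slot0 between -0.02 and 0.02 m and y of dish3_mid in the frame of slot0 between -0.01 and 0.01 m) or (x of dish3_mid in the frame of slot1 between -0.02 and 0.02 m and y of dish3_mid in the frame of slot1 between -0.01 and 0.01 m) or (x of dish3_mid in the frame of slot2 between -0.02 and 0.02 m and y of dish3_mid in the frame of slot2 between -0.01 and 0.01 m) or (x of dish3_mid in the frame of slot3 between -0.02 and 0.02 m and y of dish3_mid in the frame of slot3 between -0.01 and 0.01 m)) and z of dish3_mid in the frame of slot0 between 0 and 0.009 m and x of spatula_grip in the frame of rest_top between 0.005 and 0.105 m and y of spatula_grip in the frame of rest_top between -0.06 and 0.06 m and z of spatula_grip in the frame of rest_top between 0.006 and 0.018 m and contact force between the fingers and spatula below 0.2 N and value of joint drawer above 0.126 m); the robot touches nothing.
It fails at once if the fingers or arm touch a dish (contact force between any of the fingers, the arm and dish0 above 0.5 N or contact force between any of the fingers, the arm and dish1 above 0.5 N or contact force between any of the fingers, the arm and dish2 above 0.5 N or contact force between any of the fingers, the arm and dish3 above 0.5 N).
It fails at once if a dish is tipped over (angle between any of dish0_mid, dish1_mid, dish2_mid, dish3_mid's own z axis and vertical above 0.8 rad).
It fails at once if a bystander is moved by more than 30 mm (distance of any of screwdriver, enamel_jar, weight, file, brush from where it was at the start of the episode above 0.03 m).
Of dish0, dish1, dish2, dish3 only 3 to 4 are there at a start; the rules pass over those that are not, and their reading is None.
At some moment in a run one of spatula may be knocked a few centimetres aside while the robot is not near it.
It also fails if it takes over 210 s, if anything falls off the work surface, if the arm or the gripper's body presses on something with over 40 N, if the wrist force passes 120 N, or if a joint passes its speed limit or range.

## Working session

There is one attempt and no reset: what is moved stays moved. The work goes in short steps, Python scripts to look and compute and a tool call to move; the robot and the scene stay as the last step left them, time stands still between calls to the robot, and variables do not carry over. Pictures are saved under pics/ and viewed, at most 14 in all, crops included, and the job is handed in when it is done.

Besides the shell and the picture viewer there is one more tool, called after "Request:" as name(argument=value, ...) on one line, values as JSON. carry_out: Moves the arm, as the interface text tells. Its arguments: {"type":"object","properties":{"rows":{"type":"array"},"grip":{"type":"number"}},"required":["rows"]}

```bash
mkdir -p pics; python3 - <<'E'
from plant import telemetry, viewer, workorder
import cv2,numpy as np
np.set_printoptions(precision=4,suppress=True)
print(telemetry.get_obs())
for n in ["scene","side","wrist"]:
    im=viewer.snapshot(n); cv2.imwrite(f"pics/{n}0.png",im[:,:,::-1]); print(n,viewer.camera_info(n))
E
```

```text
{'clock': 0.0, 'joint_pos': array([-58.321 ,  20.5899,   0.6342,  -0.0199, -70.1365, -16.5083]), 'qvel': array([-0.0791, -0.0361, -0.1081,  0.131 ,  0.0873, -0.0314]), 'tau': array([ -0.0004, -58.2709,  29.3055,   6.9974,   0.007 ,  -0.0002]), 'tool_pos': array([ 0.1765, -0.651 ,  0.2256]), 'orientation': array([ 179.9062,   -0.0083, -164.8361]), 'force': array([-0.6629,  0.1911, -0.1749]), 'moment': array([ 0.0268,  0.0143, -0.0054]), 'gripper_force': 0.0, 'opening': 0.08735903586585764}
scene {'intrinsics': array([[448.7411,   0.    , 272.3422],
       [  0.    , 448.7411, 201.8831],
       [  0.    ,   0.    ,   1.    ]]), 'extrinsics': array([[ 0.5071,  0.6355, -0.5823,  1.308 ],
       [ 0.8617, -0.3872,  0.3279, -0.3977],
       [-0.0171, -0.668 , -0.7439,  1.0005],
       [ 0.    ,  0.    ,  0.    ,  1.    ]])}
side {'intrinsics': array([[383.5087,   0.    , 276.8814],
       [  0.    , 383.5087, 218.8551],
       [  0.    ,   0.    ,   1.    ]]), 'extrinsics': array([[-0.9802, -0.13  ,  0.1493,  0.368 ],
       [-0.1978,  0.6767, -0.7092,  0.8408],
       [-0.0088, -0.7247, -0.689 ,  0.8656],
       [ 0.    ,  0.    ,  0.    ,  1.    ]])}
wrist {'intrinsics': array([[335.2355,   0.    , 282.755 ],
       [  0.    , 335.2355, 210.5667],
       [  0.    ,   0.    ,   1.    ]]), 'tool_from_camera': array([[ 0.0004, -0.9664, -0.257 ,  0.0684],
       [ 1.    ,  0.0003,  0.0006,  0.001 ],
       [-0.0005, -0.257 ,  0.9664, -0.1591],
       [ 0.    ,  0.    ,  0.    ,  1.    ]])}
```

View pics/scene0.png

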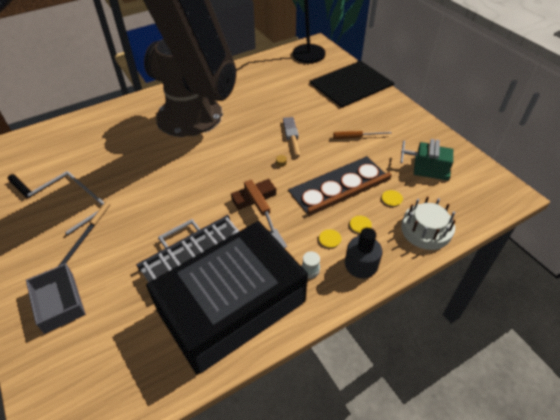

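View pics/side0.png

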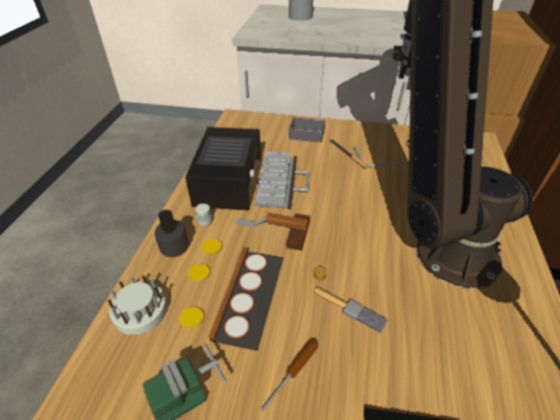

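The scene shows four white dishes on the board at about (313,198), (331,188), (351,180), (369,171). The spatula handle is at (257,195) on the rest block, the oven at (225,290) with its rack in front, and yellow decoys beyond the strip. The side view agrees.

```bash
cat > h.py <<'E'
import cv2,numpy as np
from plant import telemetry, viewer, workorder
from scipy.spatial.transform import Rotation as R
np.set_printoptions(precision=4,suppress=True)
def cam(n):
    c=viewer.camera_info(n)
    if n!='wrist': return c['intrinsics'],c['extrinsics']
    o=telemetry.get_obs(); T=np.eye(4); T[:3,:3]=R.from_euler('xyz',o['orientation'],degrees=True).as_matrix(); T[:3,3]=o['tool_pos']
    return c['intrinsics'],T@c['tool_from_camera']
def ray(px,z,KE):
    K,E=KE; d=E[:3,:3]@np.linalg.inv(K)@[px[0],px[1],1]; return E[:3,3]+d*(z-E[2,3])/d[2]
def proj(p,KE):
    K,E=KE; q=K@(E[:3,:3].T@(np.array(p)-E[:3,3])); return q[:2]/q[2]
def blobs(m,amin=30):
    n,l,s,c=cv2.connectedComponentsWithStats(m.astype(np.uint8)); return [(c[i],s[i,4],cv2.minAreaRect(np.argwhere(l==i)[:,::-1].astype(np.float32))) for i in range(1,n) if s[i,4]>=amin]
E
python3 - <<'E'
from h import *
for n,b in [("scene",(120,130,280,210)),("side",(180,130,180,220))]:
    im=cv2.imread(f"pics/{n}0.png"); x,y,w,h=b
    cv2.imwrite(f"pics/{n}0c.png",cv2.convertScaleAbs(cv2.resize(im[y:y+h,x:x+w],None,fx=2.7,fy=2.7,interpolation=cv2.INTER_CUBIC),alpha=1.4))
    hsv=cv2.cvtColor(im,cv2.COLOR_BGR2HSV); KE=cam(n)
    for c,a,r in blobs((hsv[:,:,1]<60)&(hsv[:,:,2]>170),40):
        if a<600 : print(n,"white",c,a,ray(c,0.013,KE))
    for c,a,r in blobs((hsv[:,:,0]<13)&(hsv[:,:,1]>120)&(hsv[:,:,2]>40),60):
        bp=cv2.boxPoints(r); print(n,"brown",c,a,r); print([ray(p,0.04,KE)[:2].round(3).tolist() for p in bp])
E
```

```text
scene white [368.1469 170.4181] 177 [0.5772 0.3619 0.013 ]
scene white [351.1302 179.8542] 192 [0.5828 0.2912 0.013 ]
scene white [330.8543 187.7437] 199 [0.5778 0.2185 0.013 ]
scene white [312.4381 196.5714] 210 [0.579  0.1505 0.013 ]
scene white [449.0286 234.3286] 70 [0.8919 0.3923 0.013 ]
scene white [311.1167 258.0667] 180 [0.7614 0.0238 0.013 ]
scene brown [  2.9605 125.4342] 76 ((4.0, 123.5), (17.0, 8.0), 90.0)
[[-0.302, -0.589], [-0.287, -0.564], [-0.186, -0.58], [-0.201, -0.603]]
scene brown [347.7932 192.8004] 561 ((348.5422668457031, 192.596923828125), (8.062222480773926, 89.03703308105469), 66.4477310180664)
[[0.622, 0.098], [0.631, 0.39], [0.66, 0.377], [0.65, 0.091]]
scene brown [259.3399 192.8953] 506 ((262.30767822265625, 192.46151733398438), (35.50081253051758, 25.51620864868164), 56.30992889404297)
[[0.45, -0.017], [0.43, 0.067], [0.566, 0.055], [0.581, -0.024]]
scene brown [237.8696 197.3565] 115 ((237.95001220703125, 197.34999084472656), (12.016654968261719, 10.435516357421875), 71.56504821777344)
[[0.464, -0.061], [0.467, -0.029], [0.513, -0.041], [0.51, -0.072]]
[... 937 characters left out ...]
990600586), 80.53767395019531)
[[-0.296, -0.375], [-0.38, -0.414], [-0.358, -0.307], [-0.278, -0.272]]
side brown [551.0145 199.8261] 69 ((550.7319946289062, 200.2760009765625), (9.928143501281738, 17.44133186340332), 79.69515228271484)
[[-0.287, -0.276], [-0.348, -0.304], [-0.337, -0.252], [-0.279, -0.225]]
side brown [541.6915 216.    ] 188 ((543.75, 216.75), (27.260143280029297, 29.41741943359375), 78.69007110595703)
[[-0.229, -0.218], [-0.327, -0.265], [-0.304, -0.135], [-0.213, -0.093]]
side brown [295.6012 238.375 ] 168 ((295.73529052734375, 238.55886840820312), (13.824529647827148, 18.675243377685547), 14.03624439239502)
[[0.496, 0.098], [0.496, 0.022], [0.454, 0.028], [0.456, 0.103]]
```

View pics/scene0c.png

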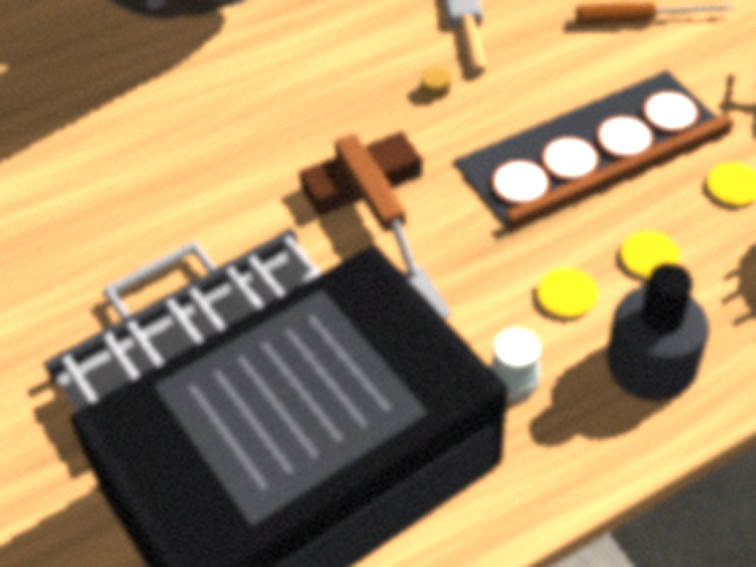

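View pics/side0c.png

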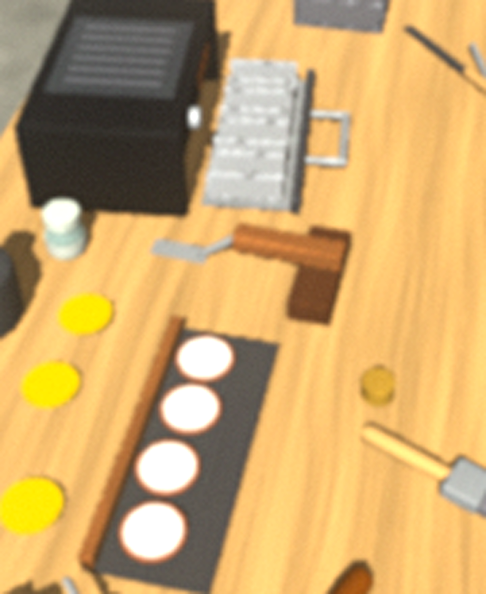

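The crops show the spatula lying roughly along +x from the rest, with the handle from (348,142) to (393,215) in the scene crop. The rack is at lower left with four rail pairs, and its pull bar runs from (110,293) to (193,247).

```bash
python3 - <<'E'
from h import *
S=cam("scene");D=cam("side")
f=lambda x,y:(120+x/2.7,130+y/2.7)
g=lambda x,y:(180+x/2.7,130+y/2.7)
for nm,p,z in [("hrear",(348,142),.054),("hfront",(393,215),.05),("tip",(432,308),.002),("barL",(193,247),.018),("barR",(110,293),.018),("lipL",(290,240),.03),("lipR",(50,365),.03),("restL",(405,140),.03),("restR",(303,180),.03),("jar",(517,345),.05)]: print(nm,ray(f(*p),z,S))
for nm,p,z in [("hrear",(345,248),.045),("hfront",(238,235),.045),("tip",(158,246),.002),("barL",(345,162),.018),("barR",(345,115),.018),("lipL",(300,208),.03),("lipR",(312,72),.03),("rest far",(335,230),.03),("rest near",(315,320),.03),("jar",(65,210),.05)]: print(nm,ray(g(*p),z,D))
E
```

```text
hrear [ 0.4652 -0.0009  0.054 ]
hfront [ 0.5793 -0.0099  0.05  ]
tip [ 0.6722 -0.0189  0.002 ]
barL [ 0.4839 -0.199   0.018 ]
barR [ 0.4959 -0.2963  0.018 ]
lipL [ 0.538  -0.1108  0.03  ]
lipR [ 0.558  -0.3787  0.03  ]
restL [0.4744 0.0653 0.03  ]
restR [ 0.4692 -0.0604  0.03  ]
jar [0.7816 0.0093 0.05  ]
hrear [ 0.4499 -0.0087  0.045 ]
hfront [ 0.5743 -0.0069  0.045 ]
tip [ 0.6757 -0.0142  0.002 ]
barL [ 0.475  -0.1949  0.018 ]
barR [ 0.4892 -0.2947  0.018 ]
lipL [ 0.5146 -0.0831  0.03  ]
lipR [ 0.5473 -0.3699  0.03  ]
rest far [ 0.4673 -0.0524  0.03  ]
rest near [0.4675 0.0931 0.03  ]
jar [ 0.7832 -0.0052  0.05  ]
```

Request:
carry_out(rows=[[-0.06,0.072,-0.06,0,0,0.04],[-0.42,0.509,-0.175,0,0,0.265],[-0.42,0.509,-0.175,0,0,0.265],[-0.42,0.509,-0.175,0,0,0.265],[-0.42,0.509,-0.175,0,0,0.265],[-0.42,0.509,-0.175,0,0,0.265],[-0.42,0.509,-0.175,0,0,0.265],[-0.42,0.509,-0.175,0,0,0.265]], grip=1)

```text
clock: 1.15
tool_pos: [0.3738, -0.2145, 0.3598]
orientation: [180.0, 0.0, 180.0]
force: [1.4, 0.0, 0.7]
opening: 0.0876
gripper_force: 0.0
```

```bash
cat >> h.py <<'E'
def pose():
    o=telemetry.get_obs(); return o['tool_pos'],R.from_euler('xyz',o['orientation'],degrees=True),o
def goto(p,rpy=(180,0,180)):
    "row from the present pose to TCP pose p,rpy (rpy in degrees)"
    q,r,o=pose(); t=R.from_euler('xyz',rpy,degrees=True)
    print("clock %.1f"%o['clock'],"row",r.inv().apply(np.array(p)-q).round(4).tolist(),(r.inv()*t).as_rotvec().round(4).tolist())
E
python3 -c "
from h import *
goto([.45,-.05,.40]);print(pose()[0])"
```

```text
clock 1.1 row [-0.0761, 0.1646, -0.0402] [0.0, 0.0008, -0.0003]
[ 0.3738 -0.2145  0.3598]
```

Request:
carry_out(rows=[[-0.076,0.165,-0.04,0,0,0],[-0.076,0.165,-0.04,0,0,0],[-0.076,0.165,-0.04,0,0,0],[-0.076,0.165,-0.04,0,0,0],[-0.076,0.165,-0.04,0,0,0]])

```text
clock: 1.78
tool_pos: [0.4495, -0.0513, 0.3988]
orientation: [-180.0, -0.0, -179.9]
force: [-0.6, 0.3, 0.0]
opening: 0.0877
gripper_force: 0.0
```

```bash
python3 - <<'E'
from h import *
print(pose()[0]); KE=cam("wrist")
im=viewer.snapshot("wrist")[:,:,::-1]; cv2.imwrite("pics/w1.png",im); np.save("pics/w1.npy",KE[1])
cv2.imwrite("pics/w1b.png",cv2.convertScaleAbs(cv2.resize(im,(800,600),interpolation=cv2.INTER_CUBIC),alpha=1.3))
E
```

```text
[ 0.4495 -0.0513  0.3988]
```

View pics/w1b.png

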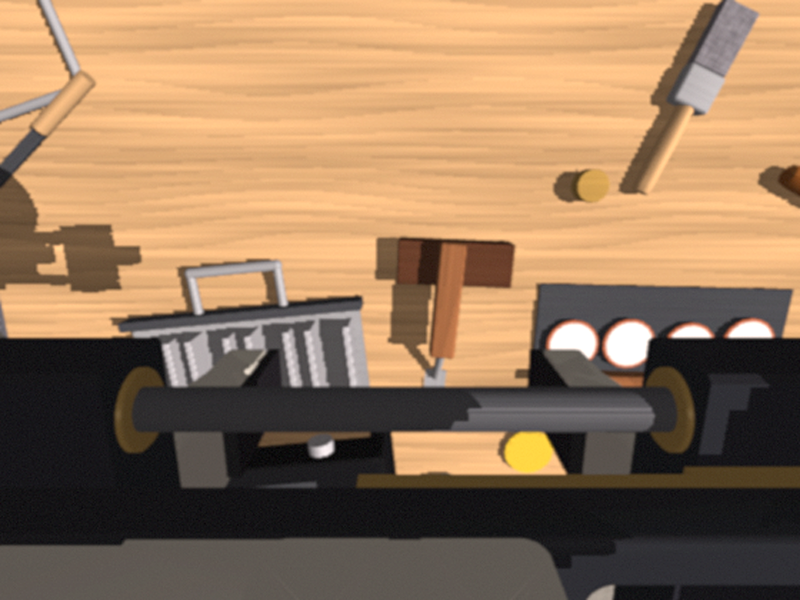

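The wrist view shows the spatula handle from (453,243) to (443,357), the rest at (397–514, 238–287), the pull bar at (187–280, 268), the lip line from (120,325) to (360,300) and the board's near edge at (540–790, 287). The gripper hides what lies ahead of the fingers.

```bash
python3 - <<'E'
from h import *
K=viewer.camera_info("wrist")['intrinsics'];KE=(K,np.load("pics/w1.npy"))
for nm,p,z in [("hrL",(440,243),.054),("hrR",(467,244),.054),("hfL",(431,356),.054),("hfR",(455,358),.054),("bladeL",(424,378),.012),("bladeR",(444,379),.012),("rest1",(397,238),.03),("rest2",(514,243),.03),("rest3",(398,284),.03),("rest4",(513,287),.03),("bar1",(187,269),.024),("bar2",(280,263),.024),("lip1",(120,322),.03),("lip2",(361,298),.03),("bd1",(540,285),.005),("bd2",(791,290),.005),
 ("rail?",(352,325),.05),("rail?",(312,330),.05),("rail?",(292,332),.05),("rail?",(252,338),.05),("rail?",(170,350),.05),("rail?",(190,350),.05)]: print(nm,ray(np.array(p)/1.42857,z,KE))
E
```

```text
hrL [ 0.4512 -0.012   0.054 ]
hrR [0.4523 0.0166 0.054 ]
hfL [ 0.5784 -0.0194  0.054 ]
hfR [0.5808 0.0076 0.054 ]
bladeL [ 0.6238 -0.025   0.012 ]
bladeR [ 0.6251 -0.0004  0.012 ]
rest1 [ 0.4491 -0.0576  0.03  ]
rest2 [0.4545 0.0716 0.03  ]
rest3 [ 0.5011 -0.0566  0.03  ]
rest4 [0.5044 0.0735 0.03  ]
bar1 [ 0.4853 -0.2958  0.024 ]
bar2 [ 0.4783 -0.1899  0.024 ]
lip1 [ 0.5464 -0.3774  0.03  ]
lip2 [ 0.5175 -0.0988  0.03  ]
bd1 [0.5078 0.1112 0.005 ]
bd2 [0.5135 0.4097 0.005 ]
rail? [ 0.5433 -0.1076  0.05  ]
rail? [ 0.5492 -0.1524  0.05  ]
rail? [ 0.5516 -0.1748  0.05  ]
rail? [ 0.5587 -0.22    0.05  ]
rail? [ 0.5732 -0.3136  0.05  ]
rail? [ 0.5731 -0.2911  0.05  ]
```

Request:
carry_out(rows=[[-0.05,-0.17,0,0,0,-1.5],[-0.05,-0.17,0,0,0,-1.5],[-0.05,-0.17,0,0,0,-1.5],[-0.05,-0.17,0,0,0,-1.5],[-0.05,-0.17,0,0,0,-1.5],[-0.05,-0.17,0,0,0,-1.5],[-0.05,-0.17,0,0,0,-1.5],[-0.05,-0.17,0,0,0,-1.5]])

```text
clock: 2.82
tool_pos: [0.4985, -0.223, 0.399]
orientation: [180.0, -0.0, -98.7]
force: [-0.3, 0.4, -0.3]
opening: 0.0877
gripper_force: 0.0
```

Request:
carry_out(rows=[[0,0,0,0,0,-1.5],[0,0,0,0,0,-1.5],[0,0,0,0,0,-1.5],[0,0,0,0,0,-1.5],[0,0,0,0,0,-1.5],[0,0,0,0,0,-1.5],[0,0,0,0,0,-1.5],[0,0,0,0,0,-1.5]])

```text
clock: 3.82
tool_pos: [0.4984, -0.2229, 0.399]
orientation: [180.0, 0.0, -12.8]
force: [0.2, 0.0, -0.4]
opening: 0.0874
gripper_force: 0.0
```

```bash
python3 - <<'E'
from h import *
goto([.5,-.22,.40],(180,0,0)); print(pose()[0],pose()[2]['orientation'],pose()[2]['joint_pos'])
E
```

```text
clock 3.8 row [0.0009, -0.0032, -0.001] [-0.0, 0.0003, -0.2228]
[ 0.4984 -0.2229  0.399 ] [179.9983   0.0172 -12.7638] [ -3.5345   4.6001   1.9571  -0.0011 -87.3743  80.7708]
```

Request:
carry_out(rows=[[0,0,0,0,0,-0.223],[0,0,0,0,0,-0.223],[0,0,0,0,0,-0.223]])

```text
clock: 4.2
tool_pos: [0.4991, -0.2222, 0.3991]
orientation: [180.0, 0.0, -0.5]
force: [-0.3, -0.8, -0.0]
opening: 0.0879
gripper_force: 0.0
```

```bash
python3 - <<'E'
from h import *
print(pose()[0]); KE=cam("wrist")
im=viewer.snapshot("wrist")[:,:,::-1]; cv2.imwrite("pics/w2.png",im); np.save("pics/w2.npy",KE[1])
cv2.imwrite("pics/w2b.png",cv2.convertScaleAbs(cv2.resize(im[0:320],(800,457),interpolation=cv2.INTER_CUBIC),alpha=1.3))
E
```

```text
[ 0.4991 -0.2222  0.3991]
```

View pics/w2b.png

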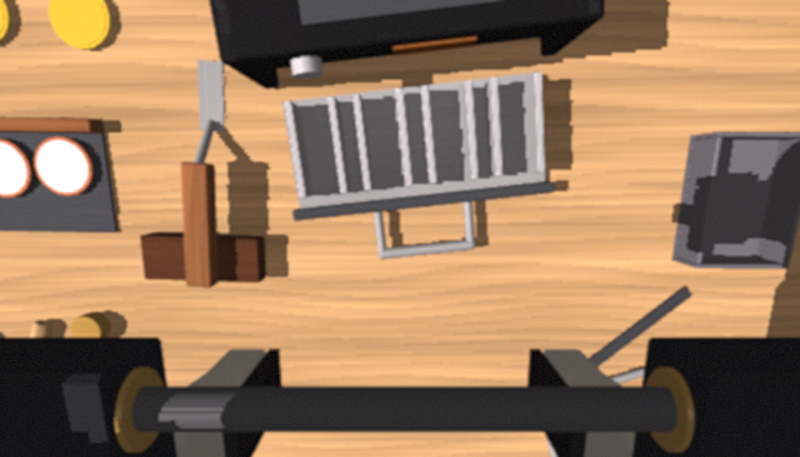

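The wrist view shows the whole rack: the rails' far ends run from (289,103) to (539,75), and the bar from (382,257) to (473,246). The spatula (blade tip at (211,62)), the rest and two of the dishes are also visible.

```bash
python3 - <<'E'
from h import *
K=viewer.camera_info("wrist")['intrinsics'];KE=(K,np.load("pics/w2.npy"))
P=lambda x,y,z:ray(np.array((x,y))/1.42857,z,KE)
far=np.array([P(*p,.05) for p in [(290,103),(335,98),(360,95),(403,90),(427,88),(468,83),(493,80),(538,75)]])
near=np.array([P(*p,.05) for p in [(303,195),(343,191),(369,188),(409,185),(433,183),(474,180),(498,176),(542,173)]])
print(far[:,:2].tolist());print(near[:,:2].tolist())
for nm,p,z in [("lipL",(295,217),.03),("lipR",(554,190),.03),("bar1",(382,257),.018),("bar2",(473,247),.018),("hr",(201,286),.054),("hf",(198,164),.054),("tip",(211,61),.002),("bladeback",(211,121),.002),("rest",(143,279),.03),("restr",(264,279),.03),("rest",(143,235),.03),("restr",(266,237),.03),("bd",(117,231),.005),("strip",(104,131),.029),("strip0",(0,127),.029),("bd0",(0,230),.005)]: print(nm,P(*p,z))
q=(far+near)/2
for a in (far,near): print(np.polyfit(a[:,1],a[:,0],1))
d=far-near; print("rail yaw",np.degrees(np.arctan2(d[:,1],d[:,0])))
im=cv2.imread("pics/w2.png")
E
```

```text
[[0.6364092114682983, -0.10927281585497703], [0.6406739886898938, -0.15400174319102256], [0.6432373039882051, -0.17875963719648658], [0.6474824087511221, -0.22116684308351323], [0.6491242543299272, -0.24474662866713753], [0.65335433608652, -0.2848797708397234], [0.6558792561257277, -0.3092541720788573], [0.6600461272843472, -0.3529668340167851]]
[[0.5473893518451692, -0.11664934479408381], [0.5511258729729437, -0.15830009344228863], [0.5539485915038491, -0.18528863505220228], [0.5566548366574418, -0.22663449827749593], [0.5584746513362454, -0.2513769125335824], [0.5611588150278102, -0.29353620167967764], [0.5649589630554518, -0.3180562476320853], [0.5675999931216664, -0.36302893237995293]]
lipL [ 0.5232 -0.1023  0.03  ]
lipR [ 0.5498 -0.3827  0.03  ]
bar1 [ 0.4764 -0.1958  0.018 ]
bar2 [ 0.4871 -0.2991  0.018 ]
hr [ 0.4523 -0.0013  0.054 ]
hf [ 0.579 -0.013  0.054]
tip [ 0.685  -0.0177  0.002 ]
bladeback [ 0.6252 -0.0111  0.002 ]
rest [0.4554 0.0737 0.03  ]
restr [ 0.4543 -0.0628  0.03  ]
rest [0.5048 0.0664 0.03  ]
restr [ 0.5016 -0.0689  0.03  ]
bd [0.5066 0.1092 0.005 ]
strip [0.6134 0.0916 0.029 ]
strip0 [0.6182 0.1995 0.029 ]
bd0 [0.5088 0.2437 0.005 ]
[-0.0969  0.6258]
[-0.0813  0.5382]
rail yaw [4.7369 2.7481 4.1822 3.4449 4.1833 5.3639 5.5296 6.2118]
```

Request:
carry_out(rows=[[0.038,-0.216,0.28,0,0,0.075],[0.038,-0.216,0.28,0,0,0.075],[0.038,-0.216,0.28,0,0,0.075],[0.038,-0.216,0.28,0,0,0.075],[0.038,-0.216,0.28,0,0,0.075],[0.038,-0.216,0.28,0,0,0.075],[0.038,-0.216,0.28,0,0,0.075],[0.038,-0.216,0.28,0,0,0.075]])

```text
clock: 5.25
tool_pos: [0.5388, -0.0057, 0.1197]
orientation: [180.0, -0.0, -4.5]
force: [-0.7, -0.8, 0.7]
opening: 0.0877
gripper_force: 0.0
```

```bash
python3 - <<'E'
from h import *
goto([.5367,-.006,.023],(180,0,-4.3)); KE=cam("wrist"); np.save("pics/w3.npy",KE[1])
im=viewer.snapshot("wrist")[:,:,::-1]; cv2.imwrite("pics/w3.png",cv2.convertScaleAbs(im,alpha=1.3))
for s,p in [("grip",(.5367,-.006,.054)),("rear",(.452,.0005,.054)),("tip",(.686,-.0175,.002))]: print(s,proj(p,KE))
E
```

```text
clock 5.2 row [-0.0022, 0.0004, 0.0967] [0.0002, -0.0005, -0.0041]
grip [284.9898 226.3609]
rear [285.0401 331.9877]
tip [284.5162  11.339 ]
```

View pics/w3.png

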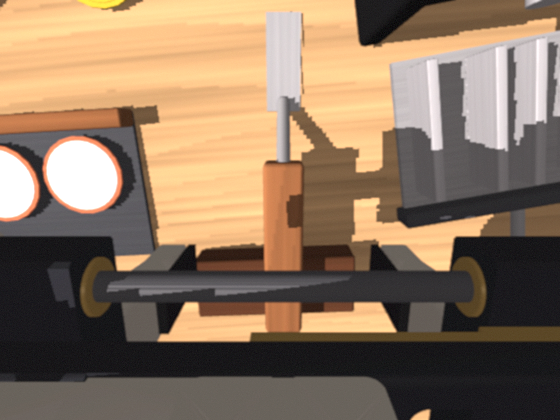

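The view from above the spatula has the tip at (284,12), which matches the prediction, so I'm grasping.

Request:
carry_out(rows=[[-0.002,0,0.05,0,0,0],[-0.002,0,0.08,0,0,0],[-0.002,0,0.0965,0,0,0],[-0.002,0,0.0965,0,0,0]])

```text
clock: 5.8
tool_pos: [0.5364, -0.0062, 0.0227]
orientation: [180.0, 0.0, -4.6]
force: [-0.2, 0.3, 0.2]
opening: 0.0877
gripper_force: 0.0
```

Request:
carry_out(rows=[[0,0,0,0,0,0],[0,0,0,0,0,0],[0,0,0,0,0,0],[0,0,0,0,0,0],[0,0,0,0,0,0]], grip=-1)

```text
clock: 6.42
tool_pos: [0.5364, -0.0053, 0.0227]
orientation: [-180.0, -0.0, -4.5]
force: [0.7, -0.8, 0.4]
opening: 0.0433
gripper_force: 0.0
```

Request:
carry_out(rows=[[0,0,-0.02,0,0,0],[0,0,-0.04,0,0,0],[0,0,-0.06,0,0,0],[0,0,-0.06,0,0,0]])

```text
clock: 6.92
tool_pos: [0.5375, -0.0051, 0.084]
orientation: [-179.9, -0.2, -4.5]
force: [-0.4, 0.0, -0.1]
opening: 0.0087
gripper_force: 0.0
```

```bash
python3 - <<'E'
from h import *
o=pose()[2]; print(o['tool_pos'],o['orientation'],o['force'],o['moment'],o['opening'],o['gripper_force'],o['clock'])
KE=cam("wrist"); im=viewer.snapshot("wrist")[:,:,::-1]; cv2.imwrite("pics/w4.png",im)
r=R.from_euler('xyz',o['orientation'],degrees=True)
for s,v in [("tip",(.15,0,.023)),("hfront",(.045,0,-.031)),("bladeback R",(.08,.013,.021)),("bladeback L",(.08,-.013,.021))]: print(s,proj(o['tool_pos']+r.apply(v),KE))
E
```

```text
[ 0.5375 -0.0051  0.084 ] [-179.9381   -0.163    -4.4733] [-0.4349  0.0455 -0.0534] [-0.1063  0.0964  0.0373] 0.008661996225343435 0.0 6.925
tip [285.3402 -59.4383]
hfront [285.6684 185.8203]
bladeback R [310.4963  99.3781]
bladeback L [259.5862  99.358 ]
```

View pics/w4.png

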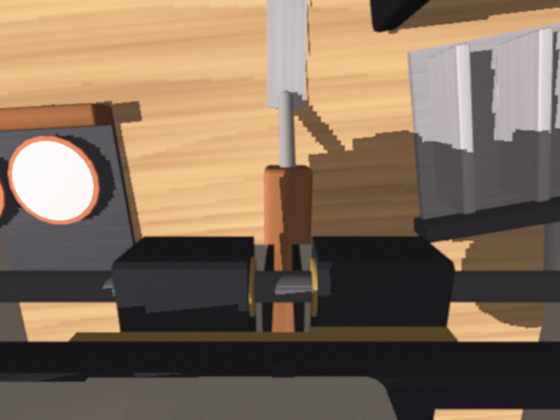

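The fingers had not closed in time, so they missed; the spatula still lies on its rest. I'm reopening and repeating with a longer close.

Request:
carry_out(rows=[[0,0,-0.02,0,0,0],[0,0,-0.02,0,0,0],[0,0,-0.02,0,0,0],[0,0,-0.02,0,0,0],[0,0,-0.02,0,0,0],[0,0,-0.02,0,0,0],[0,0,-0.02,0,0,0],[0,0,-0.02,0,0,0]], grip=1)

```text
clock: 7.98
tool_pos: [0.5364, -0.0054, 0.1026]
orientation: [-180.0, -0.0, -4.5]
force: [0.3, 0.0, -0.7]
opening: 0.0788
gripper_force: 0.0
```

```bash
python3 - <<'E'
from h import *
o=pose()[2]; print(o['tool_pos'],o['orientation'],o['opening'])
KE=cam("wrist"); im=viewer.snapshot("wrist")[:,:,::-1]
hsv=cv2.cvtColor(np.ascontiguousarray(im),cv2.COLOR_BGR2HSV)
m=(hsv[:,:,0]<13)&(hsv[:,:,1]>120)&(hsv[:,:,2]>40); m[:,:220]=0;m[:,360:]=0;m[235:]=0
for c,a,r in blobs(m,80): print(c,a,r,[ray(p,.054,KE)[:2].round(4).tolist() for p in cv2.boxPoints(r)])
goto([.5367,-.006,.023],(180,0,-4.3))
E
```

```text
[ 0.5364 -0.0054  0.1026] [-179.9976   -0.0019   -4.4903] 0.07880193234008578
[284.5995 197.7272] 3039 ((284.9999694824219, 197.49996948242188), (72.99998474121094, 41.99999237060547), 90.0) [[0.5828, 0.0038], [0.5808, -0.0221], [0.5334, -0.0192], [0.5355, 0.0081]]
clock 8.0 row [0.0003, 0.0006, 0.0797] [-0.0, -0.0001, -0.0033]
```

Request:
carry_out(rows=[[0,0,0.03,0,0,0],[0,0,0.06,0,0,0],[0,0,0.08,0,0,0],[0,0,0.08,0,0,0]])

```text
clock: 8.52
tool_pos: [0.5353, -0.0058, 0.0214]
orientation: [179.9, 0.2, -4.5]
force: [-0.2, -0.4, 1.0]
opening: 0.0877
gripper_force: 0.0
```

Request:
carry_out(rows=[[0,0,0,0,0,0],[0,0,0,0,0,0],[0,0,0,0,0,0],[0,0,0,0,0,0],[0,0,0,0,0,0],[0,0,0,0,0,0],[0,0,0,0,0,0],[0,0,0,0,0,0]], grip=-1)

```text
clock: 9.52
tool_pos: [0.5364, -0.0054, 0.0226]
orientation: [180.0, 0.0, -4.5]
force: [0.5, -0.7, 1.2]
opening: 0.028
gripper_force: 30.0
```

Request:
carry_out(rows=[[0,0,0,0,0,0],[0,0,0,0,0,0]])

```text
clock: 9.78
tool_pos: [0.5364, -0.0055, 0.0226]
orientation: [180.0, 0.0, -4.5]
force: [-0.0, -1.1, 0.3]
opening: 0.0279
gripper_force: 30.0
```

Request:
carry_out(rows=[[0,0,-0.04,0,0,0],[0,0,-0.07,0,0,0],[-0.05,-0.047,-0.07,0,0,-0.02],[-0.09,-0.085,-0.07,0,0,-0.04],[-0.125,-0.118,-0.07,0,0,-0.059],[-0.157,-0.148,-0.07,0,0,-0.059],[-0.157,-0.148,-0.07,0,0,-0.059],[-0.157,-0.148,-0.07,0,0,-0.059]])

```text
clock: 10.78
tool_pos: [0.3915, 0.1546, 0.0927]
orientation: [-180.0, -0.0, -1.0]
force: [0.3, 0.3, -1.6]
opening: 0.0276
gripper_force: 30.0
```

```bash
python3 - <<'E'
from h import *
o=pose()[2]; print(o['tool_pos'],o['orientation'],o['joint_pos'],o['force'],o['moment'])
KE=cam("wrist"); im=viewer.snapshot("wrist")[:,:,::-1]; cv2.imwrite("pics/w5.png",im); np.save("pics/w5.npy",KE[1])
r=R.from_euler('xyz',o['orientation'],degrees=True)
for s,v in [("hfront",(.045,0,-.031)),("bladeback R",(.08,.013,.021)),("bladeback L",(.08,-.013,.021)),("blade 110",(.11,0,.021))]: print(s,proj(o['tool_pos']+r.apply(v),KE))
for y in (.151,.219,.292,.3625): print(proj((.578,y,.012),KE))
E
```

```text
[0.3915 0.1546 0.0927] [-179.9916   -0.003    -1.0478] [ 48.6513   4.4666 -40.5391  -0.0044 -44.986   40.304 ] [ 0.258   0.2572 -1.5743] [-0.1316  0.168  -0.0422]
hfront [285.6356 185.9858]
bladeback R [310.4698  99.5156]
bladeback L [259.5653  99.4955]
blade 110 [285.1485  34.8269]
[285.0869 -80.613 ]
[172.1704 -78.17  ]
[ 51.3898 -75.5568]
[-64.8256 -73.0425]
```

View pics/w5.png

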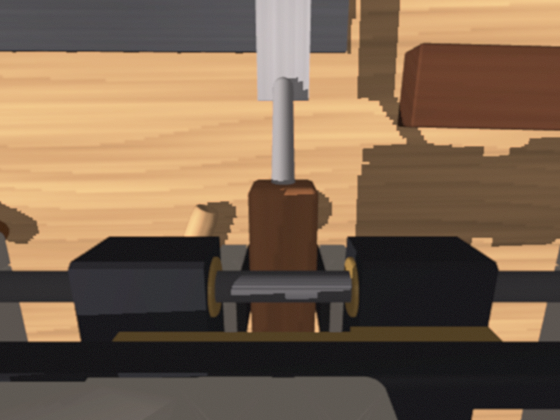

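The wrist view shows the blade back edge at (257–308, 99), about as modelled, and the brush handle end near (205,210). I'm checking that for clearance.

```bash
python3 - <<'E'
from h import *
K=viewer.camera_info("wrist")['intrinsics']
print(ray(np.array((643,190))/1.42857,.008,(K,np.load("pics/w1.npy"))), ray((205,208),.008,(K,np.load("pics/w5.npy"))), "weight",ray(np.array((592,185))/1.42857,.02,(K,np.load("pics/w1.npy"))))
print("screwdriver", ray((362,134),.01,cam("scene")),ray((334,135),.01,cam("scene")),ray((390,134),.01,cam("scene")))
E
```

```text
[0.3979 0.2175 0.008 ] [0.3989 0.214  0.008 ] weight [0.3923 0.1553 0.02  ]
screwdriver [0.4236 0.4584 0.01  ] [0.3779 0.3742 0.01  ] [0.4734 0.5393 0.01  ]
```

```bash
python3 - <<'E'
from h import *
S=cv2.imread("pics/scene0.png");D=cv2.imread("pics/side0.png")
for n,im,b in [("scene",S,(265,145,30,25)),("side",D,(305,255,30,30))]:
    x,y,w,h=b; hs=cv2.cvtColor(im[y:y+h,x:x+w],cv2.COLOR_BGR2HSV)
    m=(hs[:,:,1]>150); 
    for c,a,r in blobs(m,20): print(n,c+[x,y],a,r)
    v=hs[:,:,2]; 
a=np.hstack([cv2.resize(S[140:180,260:400],None,fx=4,fy=4),]);b=cv2.resize(D[250:410,255:355],None,fx=3.5,fy=3.5)
cv2.imwrite("pics/a.png",cv2.convertScaleAbs(np.vstack([np.pad(a,((0,0),(0,240),(0,0)))[:, :800]]) if 0 else np.hstack([np.pad(a,((0,400),(0,0),(0,0))),np.pad(b,((0,0),(0,0),(0,0)))[:560,:240]]),alpha=1.5))
E
```

```text
scene [280.7255 160.1961] 102 ((16.0, 15.5), (11.0, 10.0), 90.0)
side [319.5618 272.764 ] 178 ((14.5, 17.5), (15.0, 13.0), 90.0)
```

View pics/a.png

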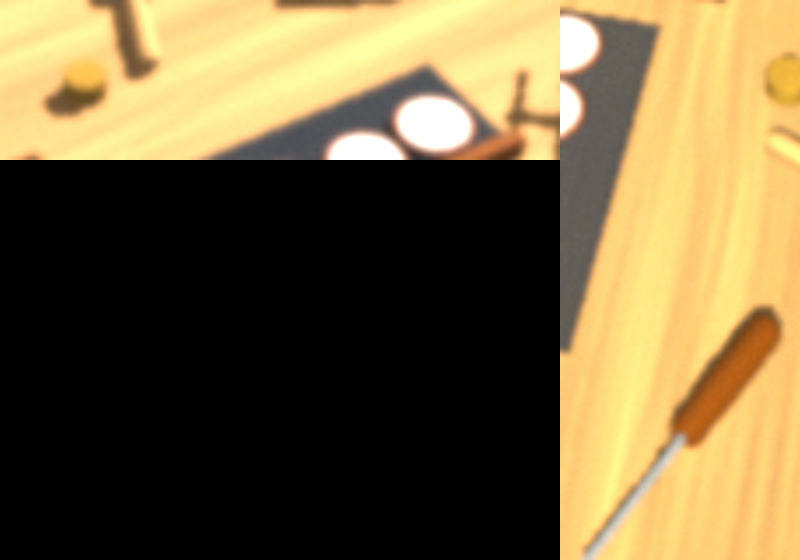

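The crops show the brass weight, the screwdriver (butt end nearest) and the brush handle. I'm triangulating the weight's mid-height.

```bash
python3 - <<'E'
from h import *
S=cam("scene");D=cam("side")
def tri(a,b):
    P=[]
    for p,(K,E) in ((a,S),(b,D)):
        d=E[:3,:3]@np.linalg.inv(K)@[*p,1]; P.append((E[:3,3],d/np.linalg.norm(d)))
    A=sum(np.eye(3)-np.outer(d,d) for c,d in P); return np.linalg.solve(A,sum((np.eye(3)-np.outer(d,d))@c for c,d in P))
print(tri((280.7,160.2),(319.6,272.8)))
for n in ("scene","side"):
    hs=cv2.cvtColor(cv2.imread(f"pics/{n}0.png"),cv2.COLOR_BGR2HSV); m=(hs[:,:,0]<14)&(hs[:,:,1]>150)&(hs[:,:,2]>60)
    print(n,[(c.round(1),a) for c,a,r in blobs(m,25)])
E
```

```text
[0.3914 0.1537 0.0105]
scene [(array([347.4, 134.1]), np.int32(128)), (array([349.7, 191.8]), np.int32(411)), (array([259.2, 192.6]), np.int32(494)), (array([237.4, 196.7]), np.int32(81))]
side [(array([547.4, 175.9]), np.int32(240)), (array([292.2, 228.4]), np.int32(667)), (array([243.2, 254.4]), np.int32(30)), (array([227.4, 295.7]), np.int32(188)), (array([212.9, 334.1]), np.int32(32)), (array([304.2, 354.8]), np.int32(70)), (array([297. , 365.5]), np.int32(31))]
```

Request:
carry_out(rows=[[0,0,0.035,0,0,0],[0,0,0.055,0,0,0],[0,0,0.0635,0,0,0],[0,0,0.0645,0,0,0],[0,0,0.0645,0,0,0]])

```text
clock: 11.45
tool_pos: [0.392, 0.1545, 0.0287]
orientation: [-180.0, -0.0, -1.1]
force: [0.3, -0.2, -0.8]
opening: 0.0278
gripper_force: 30.0
```

Request:
carry_out(rows=[[0.005,0,0,0,0,0],[0.01,0,0,0,0,0],[0.015,0,0,0,0,0],[0.02,0,0,0,0,0],[0.024,0,0,0,0,0],[0.028,0,0,0,0,0],[0.032,0,0,0,0,0],[0.036,0,0,0,0,0]])

```text
clock: 12.45
tool_pos: [0.4277, 0.1537, 0.0281]
orientation: [180.0, 0.0, -1.1]
force: [-0.1, 0.6, -2.0]
opening: 0.0279
gripper_force: 30.0
```

```bash
python3 - <<'E'
from h import *
o=pose()[2]; print(o['tool_pos'],o['orientation'],o['force'],o['moment'])
cv2.imwrite("pics/s6.png",cv2.resize(viewer.snapshot("scene")[150:230,280:420,::-1],None,fx=5,fy=5,interpolation=cv2.INTER_CUBIC))
E
```

```text
[0.4277 0.1537 0.0281] [179.9972   0.0046  -1.1079] [-0.0709  0.6294 -2.0382] [-0.062   0.3105 -0.0559]
```

View pics/s6.png

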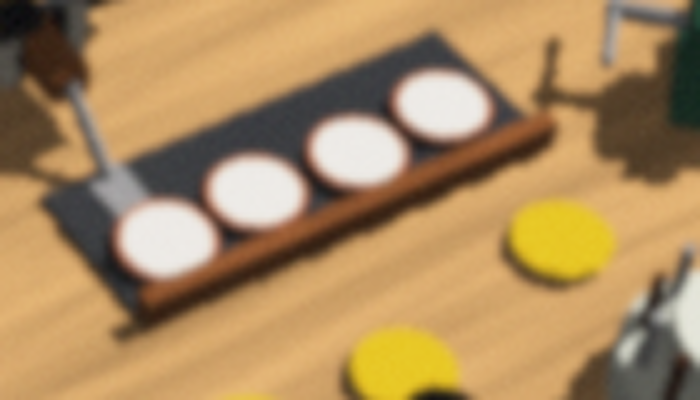

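The scene crop shows the blade at the first dish (165,238), with the dish now near the strip. I continue the slide.

Request:
carry_out(rows=[[0.005,0,0,0,0,0],[0.01,0,0,0,0,0],[0.014,0,0,0,0,0],[0.018,0,0,0,0,0],[0.022,0,0,0,0,0],[0.026,0,0,0,0,0],[0.03,0,0,0,0,0],[0.034,0,0,0,0,0]])

```text
clock: 13.5
tool_pos: [0.4617, 0.1531, 0.0282]
orientation: [180.0, -0.0, -1.1]
force: [-0.6, -0.7, -1.8]
opening: 0.0277
gripper_force: 30.0
```

```bash
cat >> h.py <<'E'
def whites():
    S=cam("scene"); im=np.ascontiguousarray(viewer.snapshot("scene")[:,:,::-1]); cv2.imwrite("pics/last.png",im)
    hs=cv2.cvtColor(im,cv2.COLOR_BGR2HSV)
    return im,[(c.round(1),a,ray(c,.013,S).round(4)) for c,a,r in blobs((hs[:,:,1]<60)&(hs[:,:,2]>170),80) if a<300]
E
python3 - <<'E'
from h import *
o=pose()[2]; print(o['tool_pos'],o['orientation'],o['force'],o['moment'])
for w in whites()[1]: print(*w)
E
```

```text
[0.4617 0.1531 0.0282] [179.9995  -0.0002  -1.1074] [-0.5576 -0.7039 -1.8157] [-0.0712  0.3758 -0.0064]
[368.1 170.3] 186 [0.5768 0.362  0.013 ]
[351.2 179.7] 196 [0.5823 0.2918 0.013 ]
[330.8 187.6] 204 [0.5774 0.2186 0.013 ]
[312.4 197.2] 218 [0.5811 0.1489 0.013 ]
[448.6 234.6] 84 [0.892  0.3906 0.013 ]
[311.4 258.5] 196 [0.7631 0.0236 0.013 ]
```

Request:
carry_out(rows=[[0,0,-0.003,0,0,0],[0,0,-0.006,0,0,0],[0,0,-0.01,0,0,0],[0,0,-0.015,0,0,0],[-0.002,0,-0.023,0,0,0],[-0.004,0,-0.033,0,0,0],[-0.006,0,-0.043,0,0,0],[-0.006,0,-0.05,0,0,0]])

```text
clock: 14.55
tool_pos: [0.4555, 0.1534, 0.0791]
orientation: [-180.0, -0.0, -1.1]
force: [0.5, -0.5, -1.9]
opening: 0.0274
gripper_force: 30.0
```

```bash
python3 - <<'E'
from h import *
o=pose()[2]; print(o['tool_pos'],o['orientation'],o['force'],o['moment'])
for w in whites()[1][:4]: print(*w)
KE=cam("wrist"); im=viewer.snapshot("wrist")[:,:,::-1]
r=R.from_euler('xyz',o['orientation'],degrees=True)
for s,v in [("bladeback",(.08,0,.021)),("dish c",(.123,0,.013)),("near edge",(.092,0,.013))]: print(s,proj(o['tool_pos']+r.apply(v),KE))
cv2.imwrite("pics/w7.png",np.hstack([im[:200,130:430],cv2.resize(cv2.imread("pics/last.png")[140:240,280:430],(300,200))]))
E
```

```text
[0.4555 0.1534 0.0791] [-179.9647   -0.0389   -1.0965] [ 0.4804 -0.5114 -1.8619] [-0.0567  0.2055 -0.0399]
[368.1 170.3] 187 [0.5767 0.3619 0.013 ]
[351.2 179.7] 197 [0.5823 0.2917 0.013 ]
[448.7 234.5] 83 [0.892 0.391 0.013]
[311.5 258.5] 194 [0.7632 0.0237 0.013 ]
bladeback [285.6457 100.6801]
dish c [286.0427   0.8747]
near edge [285.8383  73.4719]
```

View pics/w7.png

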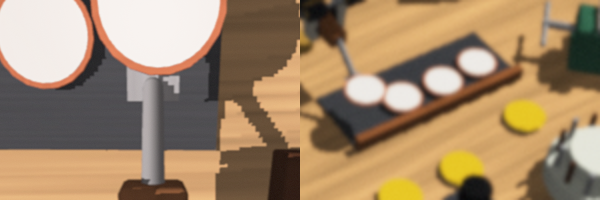

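The left half shows the first dish riding on the blade with its near edge at row 75, and the right half confirms it is lifted. Now I carry it to slot 3.

Request:
carry_out(rows=[[0.001,0.01,-0.005,0,0,0],[0.0025,0.03,-0.012,0,0,0],[0.005,0.06,-0.018,0,0,0],[0.008,0.095,-0.021,0,0,0],[0.011,0.13,-0.021,0,0,0],[0.014,0.165,-0.021,0,0,0],[0.017,0.2,-0.021,0,0,0],[0.02,0.235,-0.021,0,0,0]])

```text
clock: 15.65
tool_pos: [0.4702, -0.0845, 0.0994]
orientation: [180.0, 0.0, -1.1]
force: [0.1, 1.1, -2.1]
opening: 0.028
gripper_force: 30.0
```

Request:
carry_out(rows=[[0.003,0.035,0,0,0,0],[0.006,0.07,0,0,0,0],[0.009,0.105,0,0,0,0],[0.012,0.14,0,0,0,0],[0.015,0.175,0,0,0,0],[0.018,0.207,0,0,0,0],[0.02,0.235,0,0,0,0],[0.021,0.255,0,0,0,0]])

```text
clock: 16.65
tool_pos: [0.4858, -0.3395, 0.099]
orientation: [-180.0, 0.0, -1.2]
force: [0.5, 0.6, -1.1]
opening: 0.0277
gripper_force: 30.0
```

Request:
carry_out(rows=[[0.001,0.009,0,0,0,-0.01],[0.001,0.012,0,0,0,-0.03],[0.001,0.012,0,0,0,-0.055],[0.001,0.012,0,0,0,-0.08],[0.001,0.012,0,0,0,-0.1],[0.001,0.012,0,0,0,-0.112],[0.001,0.012,0,0,0,-0.112]])

```text
clock: 17.52
tool_pos: [0.4878, -0.3494, 0.0992]
orientation: [180.0, -0.0, 5.3]
force: [-0.2, -0.2, -2.4]
opening: 0.0275
gripper_force: 30.0
```

```bash
cat >> h.py <<'E'
def dish_on_blade(name):
    "dish centre in tool axes (x ahead, y right) from the visible lower arc of its white disc"
    q,r,o=pose(); KE=cam("wrist"); im=np.ascontiguousarray(viewer.snapshot("wrist")[:,:,::-1]); cv2.imwrite(f"pics/{name}.png",im)
    hs=cv2.cvtColor(im,cv2.COLOR_BGR2HSV); m=((hs[:,:,1]<60)&(hs[:,:,2]>150)).astype(np.uint8); m[120:]=0
    m=cv2.morphologyEx(m,cv2.MORPH_OPEN,np.ones((5,5)))
    n,l,s,c=cv2.connectedComponentsWithStats(m)
    k=l[3,286]
    if not k: print("no white"); return
    cs=max(cv2.findContours((l==k).astype(np.uint8),0,1)[0],key=len)[:,0]; cs=cs[cs[:,1]>2]
    P=np.array([r.inv().apply(ray(p,q[2]-.0126,KE)-q)[:2] for p in cs])
    s=np.linalg.lstsq(np.c_[2*P,np.ones(len(P))],(P**2).sum(1),rcond=None)[0]
    near=P[P[:,0].argmin()]
    print("dish circle",s[:2],"rad",np.sqrt(s[2]+s[0]**2+s[1]**2),"near",near, "mid at row3", P[cs[:,1]<8].mean(0), "area",s.shape)
E
python3 - <<'E'
from h import *
goto([.4879,-.3489,.10],(180,0,5.3)); print(pose()[2]['orientation'],pose()[2]['force'])
dish_on_blade("d1")
E
```

```text
clock 17.5 row [0.0001, -0.0005, -0.0008] [0.0, -0.0001, 0.0005]
[179.9993  -0.005    5.3312] [-0.185  -0.1902 -2.4244]
dish circle [0.1221 0.0015] rad 0.027574194479191166 near [0.0943 0.0004] mid at row3 [0.1206 0.0015] area (3,)
```

Request:
carry_out(rows=[[0,0,0.004,0,0,0],[0,0,0.01,0,0,0],[0,0,0.016,0,0,0],[0,0,0.018,0,0,0],[0,0,0.018,0,0,0]])

```text
clock: 18.2
tool_pos: [0.4876, -0.3495, 0.0809]
orientation: [-180.0, 0.0, 5.3]
force: [-0.1, 0.0, -1.2]
opening: 0.0276
gripper_force: 30.0
```

```bash
python3 - <<'E'
from h import *
goto([.4879,-.3489,.081],(180,0,5.3)); KE=cam("wrist"); np.save("pics/p1.npy",KE[1])
dish_on_blade("p1")
s=viewer.snapshot("scene")[:,:,::-1]; d=viewer.snapshot("side")[:,:,::-1]
w=cv2.imread("pics/p1.png")
cv2.imwrite("pics/p1m.png",cv2.convertScaleAbs(np.vstack([w[:250],np.hstack([cv2.resize(s[200:300,120:260],(350,250),interpolation=cv2.INTER_CUBIC),cv2.resize(d[130:220,240:315],(210,250),interpolation=cv2.INTER_CUBIC)])]),alpha=1.3))
E
```

```text
clock 18.2 row [0.0003, -0.0006, -0.0001] [-0.0002, 0.0005, 0.0001]
dish circle [0.1221 0.0015] rad 0.02756364328478576 near [0.0943 0.0004] mid at row3 [0.1205 0.0015] area (3,)
```

View pics/p1m.png

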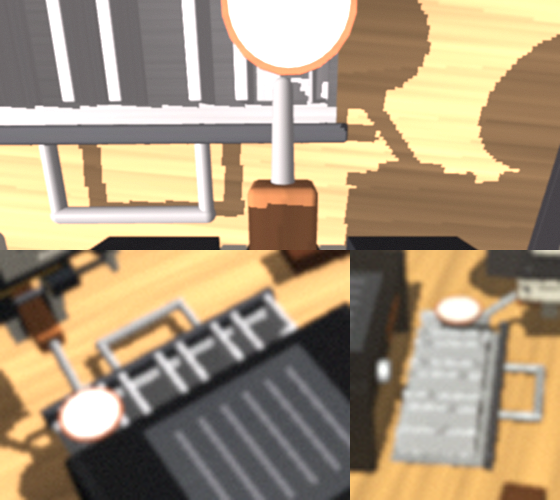

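The wrist view shows the dish over slot 3. Rail near ends are at columns 68, 115, 195 and 242 (row 98), and the lip is level in the image, so the yaw is right.

```bash
python3 - <<'E'
from h import *
KE=(viewer.camera_info("wrist")['intrinsics'],np.load("pics/p1.npy")); q,r,o=pose()
for p,z in [((68,98),.05),((115,98),.05),((195,97),.05),((242,97),.05),((344,132),.03),((10,137),.03),((53,218),.018),((211,217),.018),((132,218),.018)]: print(p,r.inv().apply(ray(p,z,KE)-q)[:2], ray(p,z,KE)[:2])
im=cv2.imread("pics/p1.png")
for row in (40,60,80): g=im[row].astype(int).mean(1); print(row,[(i) for i in range(10,360) if abs(g[i+1]-g[i-1])>60])
E
```

```text
(68, 98) [ 0.0812 -0.1168] [ 0.5579 -0.2258]
(115, 98) [ 0.0812 -0.0915] [ 0.5603 -0.251 ]
(195, 97) [ 0.0817 -0.0484] [ 0.5648 -0.2938]
(242, 97) [ 0.0817 -0.0232] [ 0.5671 -0.319 ]
(344, 132) [0.0628 0.0361] [ 0.5538 -0.3797]
(10, 137) [ 0.0597 -0.1683] [ 0.5318 -0.1765]
(53, 218) [ 0.0046 -0.1596] [ 0.4777 -0.1902]
(211, 217) [ 0.0054 -0.0507] [ 0.4886 -0.2987]
(132, 218) [ 0.0046 -0.1052] [ 0.4828 -0.2445]
40 [51, 52, 53, 64, 65, 100, 101, 113, 114, 184, 185, 196, 197, 239, 337]
60 [55, 56, 67, 68, 103, 104, 115, 116, 185, 186, 197, 198, 199, 233, 234, 245, 246]
80 [58, 59, 70, 71, 105, 106, 107, 117, 118, 119, 187, 188, 199, 200, 234, 235, 246, 247, 256, 257, 290, 291, 312]
```

Request:
carry_out(rows=[[0.003,-0.001,0.004,0,0,0],[0.003,-0.001,0.007,0,0,0],[0.003,-0.001,0.01,0,0,0],[0.003,-0.001,0.013,0,0,0],[0.003,-0.001,0.016,0,0,0],[0.003,-0.001,0.0185,0,0,0],[0.003,-0.001,0.0185,0,0,0]])

```text
clock: 19.23
tool_pos: [0.4905, -0.3482, 0.0624]
orientation: [-180.0, 0.0, 5.3]
force: [-0.4, 0.7, -2.1]
opening: 0.028
gripper_force: 30.0
```

Request:
carry_out(rows=[[-0.003,0,0,0,0,0],[-0.01,0,0,0,0,0],[-0.02,0,0,0,0,0],[-0.032,0,0,0,0,0],[-0.044,0,0,0,0,0],[-0.056,0,0,0,0,0],[-0.068,0,0,0,0,0],[-0.075,0,0,0,0,0]])

```text
clock: 20.23
tool_pos: [0.4151, -0.3553, 0.0627]
orientation: [-180.0, 0.0, 5.3]
force: [-0.8, -0.1, -2.1]
opening: 0.0275
gripper_force: 30.0
```

```bash
cat >> h.py <<'E'
slots=np.array([(.592,-.1325),(.599,-.2005),(.605,-.2685),(.612,-.3365)])
def rackcheck():
    S=cam("scene")
    for c,a,p in whites()[1]:
        p=ray(c,.058,S)[:2]
        d=(p-slots)@np.array([[.9957,-.0924],[.0924,.9957]]); k=np.abs(d).sum(1).argmin()
        if np.abs(d[k]).max()<.05: print("slot",k,"dx,dy",d[k],"area",a)
E
python3 - <<'E'
from h import *
rackcheck(); o=pose()[2]; print(o['force'],o['moment'],o['clock'],o['tool_pos'],o['orientation'])
E
```

```text
[-1.2836  0.0133 -1.4599] [-0.0004  0.342  -0.0057] 20.275 [ 0.4145 -0.3552  0.0627] [-179.9816    0.0191    5.2767]
```

```bash
python3 - <<'E'
from h import *
for n,f in (("scene",120),("side",120)):
    im=np.ascontiguousarray(viewer.snapshot(n)[:,:,::-1]); hs=cv2.cvtColor(im,cv2.COLOR_BGR2HSV); KE=cam(n)
    print(n,"expected",proj((.612,-.3365,.058),KE)); 
    for c,a,r in blobs((hs[:,:,1]<60)&(hs[:,:,2]>150),15): 
        p=ray(c,.058,KE)[:2]
        if .45<p[0]<.75 and p[1]<-.05: print(c,a,p,(p-slots[3])@np.array([[.9957,-.0924],[.0924,.9957]]),r[1])
E
```

```text
scene expected [159.1739 267.064 ]
[232.7273 225.2727] 33 [ 0.5878 -0.1168] [-0.0038  0.221 ] (15.619864463806152, 2.9551093578338623)
[178.9275 227.7101] 69 [ 0.5199 -0.245 ] [-0.0833  0.0997] (10.517993927001953, 40.6212158203125)
[144.9632 247.2316] 190 [ 0.5345 -0.3461] [-0.0781 -0.0024] (36.332862854003906, 9.707253456115723)
[218.1818 231.2727] 22 [ 0.586  -0.1595] [-0.0096  0.1786] (14.200000762939453, 2.0)
[210.5238 236.0476] 21 [ 0.5899 -0.184 ] [-0.0079  0.1539] (14.992681503295898, 2.1864328384399414)
[196.3333 243.5833] 24 [ 0.5932 -0.2264] [-0.0086  0.1113] (15.0, 2.0)
[188.0968 248.0645] 31 [ 0.5954 -0.2507] [-0.0086  0.087 ] (16.36365509033203, 3.6055514812469482)
[173.375 256.125] 32 [ 0.5993 -0.2932] [-0.0087  0.0443] (15.808956146240234, 3.3282015323638916)
[157.345  266.9474] 342 [ 0.6093 -0.3403] [-0.0031 -0.0036] (18.35034942626953, 23.15230941772461)
side expected [277.1226 153.5745]
[272.0343 176.7121] 903 [ 0.6014 -0.1946] [0.0025 0.1422] (27.77268409729004, 54.985843658447266)
[251.4    172.9333] 15 [ 0.6769 -0.2024] [0.077  0.1275] (4.0, 3.0)
[301.2381 171.4762] 21 [ 0.5069 -0.2433] [-0.096   0.1026] (1.0, 10.0)
[300.7241 188.7241] 29 [ 0.4939 -0.1482] [-0.1002  0.1984] (13.0, 2.0)
```

```bash
sed -i 's/if a<300/if a<450/' h.py; python3 -c "
from h import *
goto([.3915,.2198,.093],(180,0,-1.1))"
```

```text
clock 20.4 row [0.0288, -0.5749, -0.0303] [0.0002, -0.0003, 0.1116]
```

Request:
carry_out(rows=[[0,0,-0.03,0,0,0],[0.002,-0.04,-0.03,0,0,0.01],[0.005,-0.1,-0.03,0,0,0.02],[0.008,-0.16,-0.03,0,0,0.03],[0.011,-0.22,-0.03,0,0,0.045],[0.014,-0.28,-0.03,0,0,0.06],[0.017,-0.34,-0.03,0,0,0.08],[0.02,-0.4,-0.03,0,0,0.1116]])

```text
clock: 21.38
tool_pos: [0.3991, 0.0474, 0.0932]
orientation: [-180.0, -0.1, -1.1]
force: [3.1, 0.1, -1.3]
opening: 0.028
gripper_force: 30.0
```

```bash
python3 -c "
from h import *
goto([.3915,.2198,.093],(180,0,-1.1))"
```

```text
clock 21.4 row [-0.0109, -0.1722, 0.0003] [-0.0008, -0.0015, 0.0001]
```

Request:
carry_out(rows=[[-0.003,-0.055,0,0,0,0],[-0.006,-0.105,0,0,0,0],[-0.008,-0.145,0,0,0,0],[-0.0093,-0.17,0,0,0,0],[-0.0093,-0.175,0,0,0,0],[-0.0093,-0.175,0,0,0,0]])

```text
clock: 22.12
tool_pos: [0.3928, 0.2201, 0.0925]
orientation: [180.0, 0.0, -1.1]
force: [-0.2, 0.8, -2.0]
opening: 0.0282
gripper_force: 30.0
```

```bash
python3 -c "
from h import *
goto([.3915,.2198,.0284],(180,0,-1.1))"
```

```text
clock 22.1 row [-0.0013, 0.0003, 0.0641] [0.0003, 0.0003, 0.0008]
```

Request:
carry_out(rows=[[0,0,0.035,0,0,0],[0,0,0.055,0,0,0],[0,0,0.0633,0,0,0],[0,0,0.0643,0,0,0],[0,0,0.0643,0,0,0]])

```text
clock: 22.75
tool_pos: [0.3933, 0.2203, 0.029]
orientation: [-180.0, -0.0, -1.1]
force: [-0.3, 0.1, -1.7]
opening: 0.0279
gripper_force: 30.0
```

Request:
carry_out(rows=[[0.005,0,0,0,0,0],[0.01,0,0,0,0,0],[0.015,0,0,0,0,0],[0.02,0,0,0,0,0],[0.024,0,0,0,0,0],[0.028,0,0,0,0,0],[0.032,0,0,0,0,0],[0.036,0,0,0,0,0]])

```text
clock: 23.75
tool_pos: [0.4291, 0.2194, 0.0283]
orientation: [180.0, 0.0, -1.1]
force: [-0.4, -0.2, -2.0]
opening: 0.028
gripper_force: 30.0
```

Request:
carry_out(rows=[[0.005,0,0,0,0,0],[0.01,0,0,0,0,0],[0.014,0,0,0,0,0],[0.018,0,0,0,0,0],[0.022,0,0,0,0,0],[0.026,0,0,0,0,0],[0.03,0,0,0,0,0],[0.033,0,0,0,0,0]])

```text
clock: 24.75
tool_pos: [0.4621, 0.2188, 0.0283]
orientation: [180.0, -0.0, -1.1]
force: [0.2, -0.2, -1.8]
opening: 0.0274
gripper_force: 30.0
```

Request:
carry_out(rows=[[0,0,-0.003,0,0,0],[0,0,-0.006,0,0,0],[0,0,-0.01,0,0,0],[0,0,-0.015,0,0,0],[-0.002,0,-0.023,0,0,0],[-0.004,0,-0.033,0,0,0],[-0.006,0,-0.043,0,0,0],[-0.006,0,-0.05,0,0,0]])

```text
clock: 25.75
tool_pos: [0.4559, 0.2191, 0.0793]
orientation: [-180.0, -0.0, -1.1]
force: [0.4, 0.6, -2.0]
opening: 0.0273
gripper_force: 30.0
```

```bash
python3 - <<'E'
from h import *
for w in whites()[1]: print(*w)
dish_on_blade("d2"); print(pose()[2]['orientation'])
s=slots[2]; a=np.radians(5.3); c=s-.124*np.array([np.cos(a),np.sin(a)])+.002*np.array([-np.sin(a),np.cos(a)])*0
print(c); goto([*c,.1],(180,0,-1.1))
E
```

```text
[368.  170.3] 188 [0.5767 0.3618 0.013 ]
[341.9 177.4] 407 [0.5593 0.2734 0.013 ]
[448.8 234.4] 80 [0.8918 0.3915 0.013 ]
[311.4 258.5] 192 [0.763  0.0237 0.013 ]
[157.3 267.1] 325 [ 0.5765 -0.3379  0.013 ]
dish circle [ 0.1235 -0.0061] rad 0.027549385854912484 near [ 0.096  -0.0096] mid at row3 [ 0.1205 -0.0061] area (3,)
[-179.9222   -0.0765   -1.0706]
[ 0.4815 -0.28  ]
clock 25.9 row [0.0346, 0.4988, -0.0212] [-0.0014, -0.0013, 0.0005]
```

Request:
carry_out(rows=[[0.001,0.01,-0.005,0,0,0],[0.0025,0.03,-0.012,0,0,0],[0.005,0.06,-0.018,0,0,0],[0.007,0.095,-0.021,0,0,0],[0.009,0.13,-0.021,0,0,0],[0.011,0.165,-0.021,0,0,0],[0.014,0.2,-0.021,0,0,0],[0.016,0.235,-0.021,0,0,0]])

```text
clock: 26.85
tool_pos: [0.4668, -0.0187, 0.0996]
orientation: [180.0, 0.0, -1.1]
force: [1.2, 0.4, -1.6]
opening: 0.0278
gripper_force: 30.0
```

Request:
carry_out(rows=[[0.003,0.035,0,0,0,0],[0.006,0.07,0,0,0,0],[0.008,0.105,0,0,0,0],[0.01,0.14,0,0,0,0],[0.012,0.175,0,0,0,0],[0.015,0.207,0,0,0,0],[0.017,0.235,0,0,0,0],[0.018,0.255,0,0,0,0]])

```text
clock: 27.85
tool_pos: [0.4792, -0.2738, 0.0994]
orientation: [-180.0, 0.0, -1.2]
force: [0.6, 0.3, -1.9]
opening: 0.0275
gripper_force: 30.0
```

Request:
carry_out(rows=[[0.001,0.009,0,0,0,-0.01],[0.001,0.012,0,0,0,-0.03],[0.001,0.012,0.004,0,0,-0.055],[0.001,0.012,0.01,0,0,-0.08],[0.001,0.012,0.016,0,0,-0.1],[0.001,0.012,0.018,0,0,-0.112],[0.001,0.012,0.018,0,0,-0.112]])

```text
clock: 28.72
tool_pos: [0.4813, -0.2835, 0.0811]
orientation: [-180.0, 0.0, 5.4]
force: [0.2, -0.3, -1.4]
opening: 0.0277
gripper_force: 30.0
```

```bash
cat >> h.py <<'E'
def rails(row=80):
    "rail edges seen by the wrist camera on a row, as tool-frame y at rail-top height"
    q,r,o=pose(); KE=cam("wrist"); im=viewer.snapshot("wrist").astype(int).mean(2)
    for rw in (row,row-15):
        g=im[rw]; e=[i for i in range(5,555) if abs(g[i+1]-g[i-1])>45 and abs(g[i+1]-g[i-1])>=max(abs(g[i+2]-g[i]),abs(g[i]-g[i-2]))]
        print(rw,[(i,round(float(r.inv().apply(ray((i,rw),.05,KE)-q)[1]*1000),1)) for i in e])
E
python3 - <<'E'
from h import *
goto([.4813,-.2835,.081],(180,0,5.3)); dish_on_blade("p2"); rails()
E
```

```text
clock 28.7 row [-0.0, -0.0, 0.0001] [-0.0001, 0.0005, 0.001]
dish circle [ 0.1235 -0.0058] rad 0.02749644370502658 near [ 0.0961 -0.0091] mid at row3 [ 0.1205 -0.0058] area (3,)
80 [(56, -121.9), (68, -115.5), (103, -96.9), (115, -90.5), (184, -53.7), (196, -47.3), (231, -28.7), (243, -22.3), (256, -15.4), (290, 2.7), (309, 12.8), (321, 19.2), (324, 20.8), (351, 35.2), (372, 46.4), (453, 89.5), (486, 107.1)]
65 [(54, -121.7), (66, -115.3), (101, -96.9), (113, -90.6), (183, -53.7), (195, -47.4), (230, -28.9), (243, -22.1), (356, 37.4), (372, 45.9), (502, 114.3)]
```

Request:
carry_out(rows=[[0,-0.001,0.004,0,0,0],[0,-0.001,0.007,0,0,0],[0,-0.001,0.01,0,0,0],[0,-0.001,0.013,0,0,0],[0,-0.001,0.016,0,0,0],[0,-0.001,0.0185,0,0,0],[0,-0.001,0.0185,0,0,0]])

```text
clock: 29.7
tool_pos: [0.4811, -0.2827, 0.0626]
orientation: [-180.0, 0.0, 5.3]
force: [-0.2, 0.2, -1.6]
opening: 0.0278
gripper_force: 30.0
```

Request:
carry_out(rows=[[-0.003,0,0,0,0,0],[-0.01,0,0,0,0,0],[-0.02,0,0,0,0,0],[-0.032,0,0,0,0,0],[-0.044,0,0,0,0,0],[-0.056,0,0,0,0,0],[-0.068,0,0,0,0,0],[-0.075,0,0,0,0,0]])

```text
clock: 30.7
tool_pos: [0.4057, -0.2897, 0.0629]
orientation: [-180.0, 0.0, 5.3]
force: [0.2, 0.3, -2.3]
opening: 0.0278
gripper_force: 30.0
```

```bash
python3 - <<'E'
from h import *
rackcheck(); o=pose()[2]; print(o['force'],o['clock'],o['tool_pos'],o['orientation'])
im,w=whites(); print([x[2] for x in w]); goto([.3925,.291,.093],(180,0,-1.1))
E
```

```text
slot 2 dx,dy [-0.0025  0.0008] area 300
slot 3 dx,dy [-0.0024 -0.004 ] area 323
[-1.9194 -0.022  -1.6704] 30.75 [ 0.4051 -0.2896  0.0629] [-179.9834    0.0212    5.304 ]
[array([0.577 , 0.3617, 0.013 ]), array([0.5823, 0.2917, 0.013 ]), array([0.8919, 0.3911, 0.013 ]), array([ 0.5685, -0.262 ,  0.013 ]), array([0.763 , 0.0236, 0.013 ]), array([ 0.5766, -0.338 ,  0.013 ])]
clock 30.8 row [0.0404, -0.5794, -0.03] [-0.0001, 0.0001, 0.1118]
```

Request:
carry_out(rows=[[0,0,-0.03,0,0,0],[0.003,-0.04,-0.03,0,0,0.01],[0.007,-0.1,-0.03,0,0,0.02],[0.011,-0.16,-0.03,0,0,0.03],[0.015,-0.22,-0.03,0,0,0.045],[0.02,-0.28,-0.03,0,0,0.06],[0.024,-0.34,-0.03,0,0,0.08],[0.028,-0.4,-0.03,0,0,0.1118]])

```text
clock: 31.8
tool_pos: [0.3973, 0.1137, 0.0933]
orientation: [-180.0, -0.1, -1.1]
force: [1.6, -0.4, -0.1]
opening: 0.0277
gripper_force: 30.0
```

```bash
python3 -c "
from h import *
goto([.3925,.2943,.093],(180,0,-1.1))"
```

```text
clock 31.8 row [-0.0082, -0.1804, 0.0005] [-0.0009, -0.0012, 0.0004]
```

Request:
carry_out(rows=[[-0.003,-0.055,0,0,0,0],[-0.005,-0.11,0,0,0,0],[-0.007,-0.15,0,0,0,0],[-0.008,-0.175,0,0,0,0],[-0.008,-0.183,0,0,0,0],[-0.008,-0.183,0,0,0,0],[-0.008,-0.183,0,0,0,0]])

```text
clock: 32.67
tool_pos: [0.3927, 0.2931, 0.0928]
orientation: [180.0, 0.0, -1.1]
force: [0.9, 0.3, -1.7]
opening: 0.0275
gripper_force: 30.0
```

```bash
python3 -c "
from h import *
goto([.3925,.2943,.0283],(180,0,-1.1)); print(pose()[0])"
```

```text
clock 32.7 row [-0.0002, -0.0012, 0.0645] [0.0004, 0.0004, -0.0006]
[0.3927 0.2931 0.0928]
```

Request:
carry_out(rows=[[0,-0.001,0.035,0,0,0],[0,-0.001,0.055,0,0,0],[0,-0.001,0.0635,0,0,0],[0,-0.001,0.0645,0,0,0],[0,-0.001,0.0645,0,0,0]])

```text
clock: 33.3
tool_pos: [0.3932, 0.2956, 0.0291]
orientation: [-179.9, -0.0, -1.1]
force: [0.6, -0.2, -0.6]
opening: 0.0279
gripper_force: 30.0
```

Request:
carry_out(rows=[[0.005,0,0,0,0,0],[0.01,0,0,0,0,0],[0.015,0,0,0,0,0],[0.02,0,0,0,0,0],[0.024,0,0,0,0,0],[0.028,0,0,0,0,0],[0.032,0,0,0,0,0],[0.036,0,0,0,0,0]])

```text
clock: 34.3
tool_pos: [0.4289, 0.2946, 0.0283]
orientation: [180.0, 0.0, -1.1]
force: [-0.9, -0.0, -1.8]
opening: 0.0277
gripper_force: 30.0
```

Request:
carry_out(rows=[[0.005,0,0,0,0,0],[0.01,0,0,0,0,0],[0.014,0,0,0,0,0],[0.018,0,0,0,0,0],[0.022,0,0,0,0,0],[0.026,0,0,0,0,0],[0.03,0,0,0,0,0],[0.034,0,0,0,0,0]])

```text
clock: 35.3
tool_pos: [0.463, 0.294, 0.0283]
orientation: [180.0, 0.0, -1.1]
force: [-0.6, 0.5, -2.7]
opening: 0.0279
gripper_force: 30.0
```

Request:
carry_out(rows=[[0,0,-0.003,0,0,0],[0,0,-0.006,0,0,0],[0,0,-0.01,0,0,0],[0,0,-0.015,0,0,0],[-0.002,0,-0.023,0,0,0],[-0.004,0,-0.033,0,0,0],[-0.006,0,-0.043,0,0,0],[-0.006,0,-0.05,0,0,0]])

```text
clock: 36.3
tool_pos: [0.4567, 0.2944, 0.0794]
orientation: [-180.0, -0.0, -1.1]
force: [-0.1, 0.2, -2.0]
opening: 0.0276
gripper_force: 30.0
```

```bash
python3 - <<'E'
from h import *
for w in whites()[1]: print(*w)
dish_on_blade("d3"); print(pose()[:1])
s=slots[1]; a=np.radians(5.3); c=s-.123*np.array([np.cos(a),np.sin(a)])
print(c); goto([*c,.1],(180,0,-1.1))
E
```

```text
[360.2 168.5] 370 [0.5573 0.3461 0.013 ]
[448.8 234.5] 80 [0.892  0.3914 0.013 ]
[182.9 252.8] 298 [ 0.5686 -0.262   0.013 ]
[311.4 258.4] 192 [0.7627 0.0238 0.013 ]
[157.3 267.2] 325 [ 0.5765 -0.3379  0.013 ]
dish circle [ 0.1238 -0.0021] rad 0.02755247567047998 near [ 0.0964 -0.0063] mid at row3 [ 0.1205 -0.0021] area (3,)
(array([0.4571, 0.2947, 0.0795]),)
[ 0.4765 -0.2119]
clock 36.4 row [0.0288, 0.5061, -0.0212] [-0.0014, -0.0012, 0.0007]
```

Request:
carry_out(rows=[[0.001,0.01,-0.005,0,0,0],[0.0025,0.03,-0.012,0,0,0],[0.004,0.06,-0.018,0,0,0],[0.006,0.095,-0.021,0,0,0],[0.008,0.13,-0.021,0,0,0],[0.01,0.165,-0.021,0,0,0],[0.012,0.2,-0.021,0,0,0],[0.0135,0.235,-0.021,0,0,0]])

```text
clock: 37.4
tool_pos: [0.4652, 0.0566, 0.0996]
orientation: [180.0, 0.0, -1.1]
force: [-0.8, -0.0, -2.0]
opening: 0.0279
gripper_force: 30.0
```

Request:
carry_out(rows=[[0.002,0.035,0,0,0,0],[0.004,0.07,0,0,0,0],[0.006,0.105,0,0,0,0],[0.008,0.14,0,0,0,0],[0.01,0.175,0,0,0,0],[0.012,0.207,0,0,0,0],[0.013,0.237,0,0,0,0],[0.0145,0.258,0,0,0,0]])

```text
clock: 38.4
tool_pos: [0.4741, -0.2014, 0.0995]
orientation: [180.0, 0.0, -1.2]
force: [0.2, 0.3, -1.7]
opening: 0.0279
gripper_force: 30.0
```

Request:
carry_out(rows=[[0.001,0.01,0,0,0,-0.01],[0.001,0.014,0,0,0,-0.03],[0.001,0.014,0.004,0,0,-0.055],[0.001,0.014,0.01,0,0,-0.08],[0.001,0.014,0.016,0,0,-0.1],[0.001,0.014,0.018,0,0,-0.112],[0.001,0.014,0.018,0,0,-0.112]])

```text
clock: 39.28
tool_pos: [0.4762, -0.2132, 0.0811]
orientation: [-180.0, 0.0, 5.4]
force: [0.0, 0.9, -2.0]
opening: 0.0278
gripper_force: 30.0
```

```bash
python3 - <<'E'
from h import *
goto([.476,-.213,.081],(180,0,5.3)); dish_on_blade("p3"); rails()
E
```

```text
clock 39.3 row [-0.0002, -0.0002, 0.0001] [-0.0, 0.0005, 0.0012]
dish circle [ 0.1238 -0.0015] rad 0.027505091971633124 near [ 0.0965 -0.0057] mid at row3 [ 0.1205 -0.0015] area (3,)
80 [(120, -87.8), (189, -51.1), (201, -44.7), (236, -26.0), (248, -19.6), (256, -15.4), (297, 6.5), (313, 15.0), (324, 20.8), (329, 23.5), (357, 38.4), (376, 48.5), (415, 69.3), (419, 71.4), (458, 92.1), (471, 99.1), (505, 117.2), (519, 124.6), (537, 134.2), (548, 140.0)]
65 [(118, -87.9), (188, -51.0), (200, -44.7), (235, -26.3), (248, -19.4), (313, 14.8), (361, 40.1), (375, 47.4), (390, 55.3), (476, 100.6), (507, 116.9)]
```

Request:
carry_out(rows=[[0,0,0.004,0,0,0],[0,0,0.007,0,0,0],[0,0,0.01,0,0,0],[0,0,0.013,0,0,0],[0,0,0.016,0,0,0],[0,0,0.0185,0,0,0],[0,0,0.0185,0,0,0]])

```text
clock: 40.25
tool_pos: [0.4761, -0.2133, 0.0626]
orientation: [-180.0, 0.0, 5.3]
force: [0.3, -0.4, -1.2]
opening: 0.0281
gripper_force: 30.0
```

Request:
carry_out(rows=[[-0.003,0,0,0,0,0],[-0.01,0,0,0,0,0],[-0.02,0,0,0,0,0],[-0.032,0,0,0,0,0],[-0.044,0,0,0,0,0],[-0.056,0,0,0,0,0],[-0.068,0,0,0,0,0],[-0.075,0,0,0,0,0]])

```text
clock: 41.25
tool_pos: [0.4007, -0.2204, 0.0629]
orientation: [-180.0, -0.0, 5.3]
force: [0.2, -0.3, -1.5]
opening: 0.0277
gripper_force: 30.0
```

```bash
python3 - <<'E'
from h import *
rackcheck(); o=pose()[2]; print(o['force'],o['clock'],o['tool_pos'],o['orientation'])
im,w=whites(); print([x[2] for x in w]); goto([.393,.3645,.1],(180,0,-1.1))
E
```

```text
slot 1 dx,dy [-0.0024 -0.0016] area 278
slot 2 dx,dy [-0.0027  0.0006] area 298
slot 3 dx,dy [-0.0024 -0.004 ] area 324
[-1.7368  0.6798 -1.9752] 41.3 [ 0.4    -0.2203  0.0628] [-179.9841    0.0286    5.3176]
[array([0.5767, 0.3621, 0.013 ]), array([0.892 , 0.3914, 0.013 ]), array([ 0.5626, -0.1929,  0.013 ]), array([ 0.5687, -0.262 ,  0.013 ]), array([0.763 , 0.0238, 0.013 ]), array([ 0.5765, -0.3379,  0.013 ])]
clock 41.4 row [0.0465, -0.5831, -0.037] [-0.0001, 0.0, 0.1121]
```

Request:
carry_out(rows=[[0,0,-0.03,0,0,0],[0.003,-0.04,-0.037,0,0,0.01],[0.007,-0.1,-0.037,0,0,0.02],[0.011,-0.16,-0.037,0,0,0.03],[0.016,-0.22,-0.037,0,0,0.045],[0.021,-0.28,-0.037,0,0,0.06],[0.026,-0.34,-0.037,0,0,0.08],[0.031,-0.4,-0.037,0,0,0.1121]])

```text
clock: 42.35
tool_pos: [0.3951, 0.1835, 0.1003]
orientation: [-180.0, -0.1, -1.1]
force: [1.1, -0.0, -1.8]
opening: 0.0278
gripper_force: 30.0
```

Request:
carry_out(rows=[[-0.003,-0.055,0,0,0,0],[-0.005,-0.11,0,0,0,0],[-0.006,-0.15,0,0,0,0],[-0.006,-0.175,0,0,0,0],[-0.006,-0.183,0,0,0,0],[-0.006,-0.183,0,0,0,0],[-0.006,-0.183,0,0,0,0]])

```text
clock: 43.22
tool_pos: [0.3926, 0.3627, 0.0998]
orientation: [180.0, 0.0, -1.1]
force: [-0.4, 0.6, -1.4]
opening: 0.0279
gripper_force: 30.0
```

```bash
python3 -c "
from h import *
print(pose()[0]);goto([.393,.3663,.06],(180,0,-1.1)); 
KE=cam('wrist'); im=viewer.snapshot('wrist')[:,:,::-1]; cv2.imwrite('pics/w9.png',cv2.convertScaleAbs(im,alpha=1.3))"
```

```text
[0.3926 0.3627 0.0998]
clock 43.2 row [0.0004, -0.0036, 0.0398] [0.0004, 0.0004, -0.0006]
```

Request:
carry_out(rows=[[0,-0.003,0.025,0,-0.035,0],[0,-0.003,0.045,0,-0.07,0],[0,-0.003,0.057,0,-0.07,0],[0,-0.003,0.061,0,-0.07,0],[0,-0.003,0.061,0,-0.07,0]])

```text
clock: 43.9
tool_pos: [0.3926, 0.3668, 0.0391]
orientation: [180.0, 4.0, -1.1]
force: [-0.2, -0.3, -0.6]
opening: 0.0278
gripper_force: 30.0
```

```bash
python3 -c "
from h import *
o=pose()[2];print(o['tool_pos'],o['orientation'],o['force']);goto([.428,.3650,.0283],(180,0,-1.1)) 
print([w[2] for w in whites()[1]])"
```

```text
[0.3926 0.3668 0.0391] [179.9968   3.9813  -1.0663] [-0.221  -0.3095 -0.6273]
clock 43.9 row [0.0361, 0.0011, 0.0083] [0.0001, 0.0695, 0.0006]
[array([0.5767, 0.3619, 0.013 ]), array([0.892 , 0.3914, 0.013 ]), array([ 0.5628, -0.193 ,  0.013 ]), array([ 0.5686, -0.262 ,  0.013 ]), array([0.7627, 0.0239, 0.013 ]), array([ 0.5765, -0.3379,  0.013 ])]
```

Request:
carry_out(rows=[[0.005,0,-0.0003,0,0,0],[0.01,0,-0.0007,0,0,0],[0.015,0,-0.001,0,0,0],[0.0201,0,0.0007,0,0.014,0],[0.0243,0,0.0025,0,0.028,0],[0.0284,0,0.0043,0,0.042,0],[0.0326,0,0.0062,0,0.056,0],[0.0367,0,0.0081,0,0.0697,0]])

```text
clock: 44.95
tool_pos: [0.4289, 0.3663, 0.028]
orientation: [180.0, -0.0, -1.1]
force: [-0.4, 0.6, -1.3]
opening: 0.0279
gripper_force: 30.0
```

Request:
carry_out(rows=[[0.005,0,0,0,0,0],[0.01,0,0,0,0,0],[0.014,0,0,0,0,0],[0.018,0,0,0,0,0],[0.023,0,0,0,0,0],[0.028,0,0,0,0,0],[0.032,0,0,0,0,0],[0.036,0,0,0,0,0]])

```text
clock: 45.95
tool_pos: [0.465, 0.3655, 0.0282]
orientation: [180.0, 0.0, -1.1]
force: [-1.3, 0.6, -2.0]
opening: 0.0278
gripper_force: 30.0
```

```bash
python3 -c "
from h import *
o=pose()[2];print(o['tool_pos'],o['orientation'],o['force'],o['moment'])
print([w[2] for w in whites()[1]][:1]); dish_on_blade('d4a')"
```

```text
[0.465  0.3655 0.0282] [179.9965   0.0193  -1.0848] [-1.2824  0.6461 -2.0452] [-0.0687  0.4049 -0.0143]
[array([0.5867, 0.3667, 0.013 ])]
dish circle [ 0.1235 -0.0035] rad 0.0276535472360409 near [ 0.096  -0.0082] mid at row3 [ 0.1204 -0.0035] area (3,)
```

Request:
carry_out(rows=[[0,0,-0.003,0,0,0],[0,0,-0.006,0,0,0],[0,0,-0.01,0,0,0],[0,0,-0.015,0,0,0],[-0.002,0,-0.023,0,0,0],[-0.004,0,-0.033,0,0,0],[-0.006,0,-0.043,0,0,0],[-0.006,0,-0.05,0,0,0]])

```text
clock: 47.05
tool_pos: [0.4587, 0.366, 0.0793]
orientation: [-180.0, -0.0, -1.1]
force: [-0.0, 0.1, -1.5]
opening: 0.0279
gripper_force: 30.0
```

Request:
carry_out(rows=[[0.001,0.01,-0.005,0,0,0],[0.002,0.03,-0.012,0,0,0],[0.003,0.06,-0.018,0,0,0],[0.005,0.095,-0.021,0,0,0],[0.006,0.13,-0.021,0,0,0],[0.0075,0.165,-0.021,0,0,0],[0.009,0.2,-0.021,0,0,0],[0.01,0.235,-0.021,0,0,0]])

```text
clock: 48.05
tool_pos: [0.4634, 0.1275, 0.0994]
orientation: [180.0, 0.0, -1.1]
force: [0.4, -0.1, -2.2]
opening: 0.0279
gripper_force: 30.0
```

Request:
carry_out(rows=[[0.0015,0.035,0,0,0,0],[0.003,0.07,0,0,0,0],[0.005,0.105,0,0,0,0],[0.006,0.14,0,0,0,0],[0.008,0.175,0,0,0,0],[0.009,0.21,0,0,0,0],[0.01,0.241,0,0,0,0],[0.0107,0.263,0,0,0,0]])

```text
clock: 49.05
tool_pos: [0.4682, -0.1352, 0.0994]
orientation: [180.0, 0.0, -1.2]
force: [-0.9, -0.0, -3.2]
opening: 0.028
gripper_force: 30.0
```

Request:
carry_out(rows=[[0.001,0.01,0,0,0,-0.01],[0.001,0.014,0,0,0,-0.03],[0.001,0.014,0.004,0,0,-0.055],[0.001,0.014,0.01,0,0,-0.08],[0.001,0.014,0.016,0,0,-0.1],[0.001,0.014,0.018,0,0,-0.112],[0.001,0.014,0.018,0,0,-0.112]])

```text
clock: 49.92
tool_pos: [0.4707, -0.1465, 0.0809]
orientation: [-180.0, 0.1, 5.4]
force: [0.4, -0.5, -2.7]
opening: 0.0282
gripper_force: 30.0
```

```bash
python3 - <<'E'
from h import *
goto([.471,-.1468,.081],(180,0,5.3)); dish_on_blade("p4"); rails(); rackcheck()
E
```

```text
clock 49.9 row [0.0003, 0.0004, -0.0001] [-0.0, 0.0009, 0.0012]
dish circle [ 0.1235 -0.0029] rad 0.027468714027693252 near [ 0.0961 -0.0058] mid at row3 [ 0.1205 -0.0028] area (3,)
80 [(246, -20.7), (256, -15.4), (298, 7.0), (311, 13.9), (325, 21.3), (328, 22.9), (355, 37.3), (374, 47.4), (411, 67.1), (424, 74.0), (437, 80.9), (456, 91.0), (471, 98.9), (503, 115.9), (520, 125.0), (525, 127.6)]
65 [(246, -20.5), (308, 12.1), (311, 13.7), (359, 39.0), (375, 47.4), (476, 100.5), (505, 115.7)]
slot 0 dx,dy [-0.0073  0.0016] area 272
slot 1 dx,dy [-0.0025 -0.0013] area 276
slot 2 dx,dy [-0.0027  0.0006] area 298
slot 3 dx,dy [-0.0024 -0.004 ] area 322
```

Request:
carry_out(rows=[[0,0,0.004,0,0,0],[0,0,0.007,0,0,0],[0,0,0.01,0,0,0],[0,0,0.013,0,0,0],[0,0,0.016,0,0,0],[0,0,0.0185,0,0,0],[0,0,0.0185,0,0,0]])

```text
clock: 50.95
tool_pos: [0.4706, -0.1467, 0.0625]
orientation: [-180.0, 0.0, 5.3]
force: [0.6, 0.5, -2.2]
opening: 0.0273
gripper_force: 30.0
```

Request:
carry_out(rows=[[-0.003,0,0,0,0,0],[-0.01,0,0,0,0,0],[-0.02,0,0,0,0,0],[-0.032,0,0,0,0,0],[-0.044,0,0,0,0,0],[-0.056,0,0,0,0,0],[-0.068,0,0,0,0,0],[-0.075,0,0,0,0,0]])

```text
clock: 51.95
tool_pos: [0.3952, -0.1537, 0.0628]
orientation: [-180.0, 0.0, 5.3]
force: [-0.2, 0.1, -1.3]
opening: 0.0276
gripper_force: 30.0
```

```bash
python3 - <<'E'
from h import *
rackcheck(); o=pose()[2]; print(o['force'],o['clock'],o['tool_pos'],o['orientation'])
goto([.5367,.0,.10],(180,0,-2))
E
```

```text
slot 0 dx,dy [-0.0022 -0.0026] area 238
slot 1 dx,dy [-0.0021 -0.0018] area 275
slot 2 dx,dy [-0.0027  0.0006] area 296
slot 3 dx,dy [-0.0024 -0.004 ] area 323
[-2.0248 -0.5469 -1.885 ] 52.0 [ 0.3946 -0.1537  0.0627] [-179.987     0.0388    5.3169]
clock 52.0 row [0.1557, -0.1399, -0.0374] [-0.0002, 0.0007, 0.1277]
```

Request:
carry_out(rows=[[0,0,-0.03,0,0,0],[0,-0.02,-0.045,0,0,0.01],[0,-0.06,-0.045,0,0,0.03],[0.02,-0.1,-0.045,0,0,0.05],[0.05,-0.135,-0.045,0,0,0.08],[0.09,-0.148,-0.04,0,0,0.11],[0.13,-0.148,-0.04,0,0,0.128],[0.156,-0.148,-0.037,0,0,0.128]])

```text
clock: 53.0
tool_pos: [0.5397, 0.009, 0.0995]
orientation: [180.0, -0.0, -2.0]
force: [-0.1, 0.3, -1.0]
opening: 0.0277
gripper_force: 30.0
```

Request:
carry_out(rows=[[0,0,0,0,0,0],[0,0,0,0,0,0]])

```text
clock: 53.25
tool_pos: [0.537, 0.0081, 0.0992]
orientation: [180.0, 0.1, -2.0]
force: [-0.0, 0.0, -1.0]
opening: 0.0276
gripper_force: 30.0
```

```bash
python3 - <<'E'
from h import *
print(pose()[0]); goto([.536,.008,.0228],(180,0,-2)); rackcheck()
E
```

```text
[0.537  0.0081 0.0992]
clock 53.2 row [-0.0009, 0.0001, 0.0764] [0.0003, 0.0015, -0.0002]
slot 0 dx,dy [ 0.0061 -0.0017] area 156
slot 1 dx,dy [ 0.0072 -0.0008] area 166
slot 2 dx,dy [0.0072 0.0002] area 175
slot 3 dx,dy [ 0.0075 -0.0055] area 186
```

Request:
carry_out(rows=[[0,0,0.03,0,0,0],[0,0,0.055,0,0,0],[0,0,0.07,0,0,0],[0,0,0.0745,0,0,0],[0,0,0.0762,0,0,0],[0,0,0.0762,0,0,0]])

```text
clock: 54.05
tool_pos: [0.5381, 0.0085, 0.0241]
orientation: [-180.0, -0.0, -2.0]
force: [-0.2, -0.0, -2.6]
opening: 0.028
gripper_force: 30.0
```

Request:
carry_out(rows=[[0,0,0,0,0,0],[0,0,0,0,0,0],[0,0,0,0,0,0],[0,0,0,0,0,0],[0,0,0,0,0,0],[0,0,0,0,0,0]], grip=0.3)

```text
clock: 54.8
tool_pos: [0.5377, 0.0082, 0.0235]
orientation: [180.0, 0.0, -2.0]
force: [0.0, 0.4, -0.3]
opening: 0.0571
gripper_force: 0.0
```

Request:
carry_out(rows=[[0,0,-0.02,0,0,0],[0,0,-0.06,0,0,0],[0,0,-0.11,0,0,0],[0,0,-0.16,0,0,0],[0,0,-0.16,0,0,0]])

```text
clock: 55.42
tool_pos: [0.5401, 0.0089, 0.1879]
orientation: [-179.9, -0.4, -2.0]
force: [-0.4, 0.2, -0.5]
opening: 0.0568
gripper_force: 0.0
```

```bash
python3 - <<'E'
from h import *
o=pose()[2]; print(o['force'],o['clock'],o['tool_pos'],o['opening'])
goto([.42,-.24,.14],(180,0,5.3)); rackcheck()
KE=cam("wrist"); im=np.ascontiguousarray(viewer.snapshot("wrist")[:,:,::-1]); cv2.imwrite("pics/w10.png",im)
for s,p in [("grip",(.536,.008,.054)),("hfront",(.581,.0064,.054)),("tip",(.686,.003,.002))]: print(s,proj(p,KE))
hsv=cv2.cvtColor(im,cv2.COLOR_BGR2HSV); m=(hsv[:,:,0]<13)&(hsv[:,:,1]>120)&(hsv[:,:,2]>40); m[:,:220]=0;m[:,360:]=0;m[235:]=0
for c,a,r in blobs(m,80): print(c,a,r,[ray(p,.054,KE)[:2].round(4).tolist() for p in cv2.boxPoints(r)])
E
```

```text
[-0.3666  0.1945 -0.506 ] 55.425 [0.5401 0.0089 0.1879] 0.056841600342175565
clock 55.4 row [-0.1119, 0.2529, 0.0464] [-0.0019, -0.0076, -0.1268]
slot 0 dx,dy [ 0.0098 -0.0053] area 110
slot 1 dx,dy [ 0.0037 -0.    ] area 200
slot 2 dx,dy [0.0065 0.0009] area 183
slot 3 dx,dy [ 0.0064 -0.005 ] area 203
grip [285.1298 205.1122]
hfront [285.2823 154.1571]
tip [284.9793  34.8456]
[292.7249 170.2757] 5219 ((288.5, 162.0), (144.0, 129.0), 90.0) [[0.6347, 0.0549], [0.6311, -0.0507], [0.5068, -0.053], [0.5107, 0.0647]]
```

Request:
carry_out(rows=[[-0.101,0.258,0,0,0,1.5],[-0.101,0.258,0,0,0,1.5],[-0.101,0.258,0,0,0,1.5],[-0.101,0.258,0,0,0,1.5],[-0.101,0.258,0,0,0,1.5],[-0.101,0.258,0,0,0,1.5],[-0.101,0.258,0,0,0,1.5],[-0.101,0.258,0,0,0,1.5]], grip=-1)

```text
clock: 56.52
tool_pos: [0.4266, -0.246, 0.1817]
orientation: [179.8, 0.0, -88.3]
force: [0.7, -0.7, 0.1]
opening: 0.0006
gripper_force: 0.0
```

Request:
carry_out(rows=[[0,0,0,0,0,1.5],[0,0,0,0,0,1.5],[0,0,0,0,0,1.5],[0,0,0,0,0,1.5],[0,0,0,0,0,1.5],[0,0,0,0,0,1.5],[0,0,0,0,0,1.5],[0,0,0,0,0,1.5]])

```text
clock: 57.52
tool_pos: [0.4268, -0.2458, 0.1817]
orientation: [179.9, -0.2, -174.3]
force: [-0.3, 0.5, 0.3]
opening: 0.0001
gripper_force: 0.0
```

```bash
python3 - <<'E'
from h import *
print(pose()[0],pose()[2]['orientation'],pose()[2]['opening']); goto([.44,-.2505,.1],(180,0,-174.7)); rackcheck()
KE=cam("wrist"); im=viewer.snapshot("wrist")[:,:,::-1]; cv2.imwrite("pics/w11.png",im)
for p in [(.4764,-.1958,.018),(.4871,-.2991,.018)]: print(proj(p,KE))
E
```

```text
[ 0.4268 -0.2458  0.1817] [ 179.9373   -0.1955 -174.2515] 0.00011399765755444933
clock 57.5 row [-0.013, -0.0061, 0.0817] [0.0011, -0.0034, 0.0078]
slot 0 dx,dy [-0.0019 -0.0027] area 237
slot 1 dx,dy [-0.0025 -0.0018] area 276
slot 2 dx,dy [-0.0027  0.0006] area 296
slot 3 dx,dy [-0.0024 -0.004 ] area 321
[325.5557 245.8551]
[224.2294 247.0449]
```

Request:
carry_out(rows=[[-0.018,-0.006,0.05,0,0,0.008],[-0.018,-0.006,0.1,0,0,0.008],[-0.018,-0.006,0.14,0,0,0.008],[-0.018,-0.006,0.16,0,0,0.008],[-0.018,-0.006,0.1675,0,0,0.008],[-0.018,-0.006,0.1675,0,0,0.008]])

```text
clock: 58.38
tool_pos: [0.446, -0.2501, 0.0156]
orientation: [180.0, -0.1, -174.2]
force: [0.2, 0.6, 1.1]
opening: 0.0005
gripper_force: 0.0
```

Request:
carry_out(rows=[[-0.004,0,0,0,0,0],[-0.009,0,0,0,0,0],[-0.014,0,0,0,0,0],[-0.019,0,0,0,0,0],[-0.025,0,0,0,0,0],[-0.032,0,0,0,0,0],[-0.039,0,0,0,0,0],[-0.046,0,0,0,0,0]])

```text
clock: 59.38
tool_pos: [0.4924, -0.2455, 0.0159]
orientation: [180.0, -0.0, -174.3]
force: [-2.0, 1.4, 1.6]
opening: 0.0006
gripper_force: 1.1
```

```bash
python3 - <<'E'
from h import *
o=pose()[2]; print(o['force'],o['clock'],o['tool_pos'],o['orientation']); rackcheck()
E
```

```text
[-1.9837  1.431   1.5915] 59.375 [ 0.4924 -0.2455  0.0159] [ 179.9943   -0.0272 -174.3434]
slot 0 dx,dy [ 0.0095 -0.0017] area 120
slot 1 dx,dy [ 0.0098 -0.0005] area 150
slot 2 dx,dy [0.0093 0.002 ] area 172
slot 3 dx,dy [ 0.0098 -0.0034] area 183
```

Request:
carry_out(rows=[[-0.007,0,0,0,0,0],[-0.014,0,0,0,0,0],[-0.021,0,0,0,0,0],[-0.028,0,0,0,0,0],[-0.035,0,0,0,0,0],[-0.042,0,0,0,0,0],[-0.049,0,0,0,0,0],[-0.056,0,0,0,0,0]])

```text
clock: 60.42
tool_pos: [0.5482, -0.24, 0.0159]
orientation: [180.0, -0.0, -174.3]
force: [-2.0, 0.4, 0.4]
opening: 0.0002
gripper_force: 0.9
```

Request:
carry_out(rows=[[-0.006,0,0,0,0,0],[-0.012,0,0,0,0,0],[-0.017,0,0,0,0,0],[-0.021,0,0,0,0,0],[-0.025,0,0,0,0,0],[-0.028,0,0,0,0,0],[-0.031,0,0,0,0,0],[-0.034,0,0,0,0,0]])

```text
clock: 61.42
tool_pos: [0.5817, -0.2367, 0.0159]
orientation: [180.0, -0.0, -174.3]
force: [-1.6, 1.4, -1.4]
opening: 0.0007
gripper_force: 0.8
```

Request:
carry_out(rows=[[-0.002,0,0,0,0,0],[-0.004,0,0,0,0,0],[-0.006,0,0,0,0,0],[-0.008,0,0,0,0,0],[-0.01,0,0,0,0,0]])

```text
clock: 62.05
tool_pos: [0.5903, -0.2358, 0.0159]
orientation: [180.0, -0.1, -174.4]
force: [-3.9, 1.0, 2.3]
opening: 0.0004
gripper_force: 2.2
```

Request:
carry_out(rows=[[-0.002,0,0,0,0,0],[-0.004,0,0,0,0,0],[-0.006,0,0,0,0,0],[-0.006,0,0,0,0,0]])

```text
clock: 62.55
tool_pos: [0.5963, -0.2353, 0.016]
orientation: [180.0, -0.2, -174.4]
force: [-7.8, 0.9, 4.2]
opening: 0.0003
gripper_force: 3.7
```

Request:
carry_out(rows=[[-0.002,0,0,0,0,0],[-0.003,0,0,0,0,0],[-0.004,0,0,0,0,0],[-0.004,0,0,0,0,0]])

```text
clock: 63.05
tool_pos: [0.5965, -0.2353, 0.0158]
orientation: [179.9, -0.5, -174.4]
force: [-16.7, -0.3, 13.5]
opening: 0.0001
gripper_force: 9.8
```

```bash
python3 - <<'E'
from h import *
o=pose()[2]; print(o['force'],o['clock'],o['tool_pos'],o['orientation'])
E
```

```text
[-16.7308  -0.2539  13.4675] 63.05 [ 0.5965 -0.2353  0.0158] [ 179.9296   -0.5192 -174.3961]
```

Request:
carry_out(rows=[[0.006,0,0,0,0,0],[0.02,0,0,0,0,0],[0.05,0,0,0,0,0],[0.08,0,0,0,0,0],[0.11,0,-0.03,0,0,0],[0.13,0,-0.08,0,0,0],[0.14,0,-0.14,0,0,0],[0.14,0,-0.19,0,0,0]])

```text
clock: 64.05
tool_pos: [0.4618, -0.2487, 0.2088]
orientation: [-180.0, 0.2, -174.3]
force: [1.5, 0.2, -0.9]
opening: 0.0006
gripper_force: 0.0
```

Request:
carry_out(rows=[[0,-0.05,-0.06,0,0,0],[0,-0.1,-0.12,0,0,0],[0,-0.16,-0.12,0,0,0],[0,-0.16,-0.12,0,0,0]])

```text
clock: 64.55
tool_pos: [0.4784, -0.4106, 0.3272]
orientation: [-179.9, 0.1, -174.4]
force: [0.2, 1.4, -1.0]
opening: 0.0002
gripper_force: 0.0
```

```bash
python3 - <<'E'
from h import *
o=pose()[2]; print(o['clock'],o['tool_pos'])
s=viewer.snapshot("scene")[:,:,::-1]; d=viewer.snapshot("side")[:,:,::-1]; w=viewer.snapshot("wrist")[:,:,::-1]
cv2.imwrite("pics/fin.png",cv2.convertScaleAbs(np.hstack([cv2.resize(s[150:300,130:330],(400,300),interpolation=cv2.INTER_CUBIC),cv2.resize(d[120:270,180:330],(300,300),interpolation=cv2.INTER_CUBIC)]),alpha=1.5))
KE=cam("scene")
for p in [(.452,.011,.054),(.582,.006,.054),(.687,.003,.002)]: print((proj(p,KE)-[130,150])*2)
print("bar home/now", (proj((.482+.1295,-.2465+.012,.018),KE)-[130,150])*2)
E
```

```text
64.55 [ 0.4784 -0.4106  0.3272]
[240.5689  56.8106]
[281.7733 114.1856]
[319.1546 188.9139]
bar home/now [137.0418 217.3003]
```

View pics/fin.png

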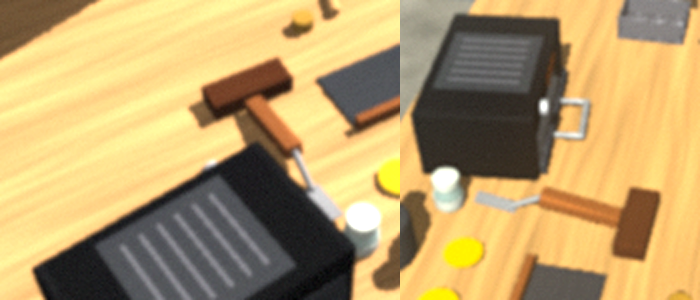

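The final view shows the rack home. The spatula has been knocked forward: its handle rear is at (257,97) and front at (292,152) in the scene crop, barely on the block. I'll regrasp it, starting with a wrist look.

```bash
python3 - <<'E'
from h import *
S=cam("scene");D=cam("side")
f=lambda x,y:(130+x/2,150+y/2)
g=lambda x,y:(180+x/2,120+y/2)
for nm,p,z in [("rear",(255,98),.054),("front",(289,152),.054),("rear lo",(255,98),.03),("front lo",(289,152),.04),("tip",(332,215),.002),("bback",(308,190),.002),("jar",(362,220),.045)]: print(nm,ray(f(*p),z,S))
for nm,p,z in [("rear",(619,212),.054),("front",(543,196),.054),("rear lo",(619,215),.03),("tip",(478,199),.002),("bback",(513,206),.002),("jar",(447,180),.045)]: print(nm,ray(g(p[0]-400,p[1]),z,D))
goto([.53,-.05,.35],(180,0,-174.7))
E
```

```text
rear [ 0.5356 -0.0111  0.054 ]
front [ 0.6458 -0.02    0.054 ]
rear lo [ 0.516  -0.0013  0.03  ]
front lo [ 0.636  -0.0144  0.04  ]
tip [ 0.7328 -0.0052  0.002 ]
bback [ 0.6806 -0.0111  0.002 ]
jar [0.7839 0.0065 0.045 ]
rear [0.5005 0.0288 0.054 ]
front [0.6215 0.0164 0.054 ]
rear lo [0.5032 0.0113 0.03  ]
tip [ 0.7405 -0.0095  0.002 ]
bback [ 0.6797 -0.0044  0.002 ]
jar [0.784  0.0001 0.045 ]
clock 64.7 row [-0.0866, 0.3519, -0.0245] [0.0, 0.0002, 0.0045]
```

Request:
carry_out(rows=[[-0.03,0.06,0,0,0,0.095],[-0.06,0.12,0,0,0,0.095],[-0.09,0.18,0,0,0,0.095],[-0.12,0.24,0,0,0,0.095],[-0.15,0.3,0,0,0,0.095],[-0.179,0.36,0,0,0,0.095],[-0.179,0.395,0,0,0,0.095],[-0.179,0.395,0,0,0,0.095]], grip=1)

```text
clock: 65.7
tool_pos: [0.6168, 0.0078, 0.3253]
orientation: [180.0, -0.0, -179.5]
force: [0.2, -1.0, 0.8]
opening: 0.0747
gripper_force: 0.0
```

Request:
carry_out(rows=[[0,0,0,0,0,0],[0,0,0,0,0,0]])

```text
clock: 65.95
tool_pos: [0.6168, 0.0022, 0.3262]
orientation: [180.0, 0.0, -179.8]
force: [0.4, 0.2, -0.5]
opening: 0.0871
gripper_force: 0.0
```

```bash
python3 - <<'E'
from h import *
o=pose()[2]; print(o['clock'],o['tool_pos'],o['orientation'])
KE=cam("wrist"); im=np.ascontiguousarray(viewer.snapshot("wrist")[:,:,::-1]); cv2.imwrite("pics/w12.png",im); np.save("pics/w12.npy",KE[1])
print("proj rear",proj((.508,.005,.024),KE),"front",proj((.634,.0,.046),KE),"rest",[proj((x,y,.03),KE).round() for x in (.453,.504) for y in (-.06,.07)])
hs=cv2.cvtColor(im,cv2.COLOR_BGR2HSV)
c=proj((.57,.002,.035),KE).astype(int); print(c,[hs[c[1],x].tolist() for x in range(c[0]-60,c[0]+61,12)])
m=(hs[:,:,0]<13)&(hs[:,:,1]>120)&(hs[:,:,2]>75)
for c,a,r in blobs(m,200): print(c,a,r,cv2.boxPoints(r).round().tolist())
E
```

```text
65.95 [0.6168 0.0022 0.3262] [ 179.9954    0.008  -179.8281]
proj rear [284.1699  89.4838] front [280.068  188.1461] rest [array([232.,  42.]), array([337.,  42.]), array([233.,  86.]), array([335.,  86.])]
[281 138] [[15, 117, 211], [15, 118, 210], [15, 116, 211], [15, 115, 95], [12, 148, 95], [12, 150, 155], [15, 117, 214], [15, 117, 218], [15, 116, 219], [15, 116, 220], [15, 117, 221]]
[285.4442  63.3615] 4158 ((285.4835205078125, 63.395145416259766), (102.32786560058594, 41.380760192871094), 2.385944128036499) [[234.0, 82.0], [235.0, 41.0], [337.0, 45.0], [336.0, 86.0]]
[278.8827 136.0064] 2020 ((278.71417236328125, 136.1136016845703), (20.777101516723633, 99.9709701538086), 1.3803540468215942) [[267.0, 186.0], [270.0, 86.0], [290.0, 86.0], [288.0, 186.0]]
[458.8482 177.3921] 2002 ((459.013671875, 177.45834350585938), (200.2389373779297, 10.139636993408203), 1.4441254138946533) [[359.0, 180.0], [359.0, 170.0], [559.0, 175.0], [559.0, 185.0]]
```

```bash
python3 - <<'E'
from h import *
KE=(viewer.camera_info("wrist")['intrinsics'],np.load("pics/w12.npy"))
a=ray((280,86.5),.022,KE); b=ray((277.5,186.5),.046,KE); print(a,b,np.degrees(np.arctan2(b[1]-a[1],b[0]-a[0])),np.linalg.norm(b-a))
yaw=np.degrees(np.arctan2(b[1]-a[1],b[0]-a[0])); c=a+(b-a)*.45; print(c)
goto([c[0],c[1],.08],(180,0,yaw-180)); goto([c[0],c[1],.006],(180,0,yaw-180))
E
```

```text
[ 0.5042 -0.0004  0.022 ] [ 0.6318 -0.0034  0.046 ] -1.3392695844717413 0.12987833643953756
[ 0.5616 -0.0018  0.0328]
clock 66.0 row [0.0553, -0.0036, 0.2462] [0.0001, 0.0001, 0.0259]
clock 66.0 row [0.0553, -0.0036, 0.3202] [0.0001, 0.0001, 0.0259]
```

Request:
carry_out(rows=[[0.055,-0.004,0.06,0,0,0.026],[0.055,-0.004,0.12,0,0,0.026],[0.055,-0.004,0.18,0,0,0.026],[0.055,-0.004,0.24,0,0,0.026],[0.055,-0.004,0.28,0,0,0.026],[0.055,-0.004,0.305,0,0,0.026],[0.055,-0.004,0.32,0,0,0.026],[0.055,-0.004,0.32,0,0,0.026]])

```text
clock: 67.0
tool_pos: [0.5619, -0.002, 0.0055]
orientation: [-180.0, -0.1, 178.7]
force: [-0.2, 0.5, 0.2]
opening: 0.0876
gripper_force: 0.0
```

Request:
carry_out(rows=[[0,0,0,0,0,0],[0,0,0,0,0,0],[0,0,0,0,0,0],[0,0,0,0,0,0],[0,0,0,0,0,0],[0,0,0,0,0,0],[0,0,0,0,0,0],[0,0,0,0,0,0]], grip=-1)

```text
clock: 68.0
tool_pos: [0.5621, -0.0013, 0.0059]
orientation: [-180.0, -0.0, 178.7]
force: [0.0, -0.1, 0.5]
opening: 0.0276
gripper_force: 29.9
```

Request:
carry_out(rows=[[0,0,0,0,0,0],[0,0,0,0,0,0]])

```text
clock: 68.25
tool_pos: [0.5621, -0.0013, 0.0059]
orientation: [-180.0, -0.0, 178.7]
force: [-0.1, -0.4, 0.0]
opening: 0.0277
gripper_force: 29.9
```

Request:
carry_out(rows=[[-0.002,0,-0.005,0,0,0],[-0.002,0,-0.02,0,0,0],[0,0,-0.045,0,0,0],[0.005,0,-0.07,0,0,0.0],[0.015,0,-0.085,0,0.06,0],[0.025,0,-0.085,0,0.12,0],[0.035,0,-0.085,0,0.18,0],[0.035,0,-0.085,0,0.18,0]])

```text
clock: 69.25
tool_pos: [0.5278, -0.0004, 0.0915]
orientation: [180.0, -10.3, 178.7]
force: [0.0, -0.6, -2.6]
opening: 0.028
gripper_force: 29.9
```

Request:
carry_out(rows=[[0,0,0,0,0,0]])

```text
clock: 69.38
tool_pos: [0.5274, -0.0005, 0.0913]
orientation: [180.0, -10.2, 178.7]
force: [-0.1, -0.3, -0.5]
opening: 0.0277
gripper_force: 29.9
```

```bash
python3 - <<'E'
from h import *
q,r,o=pose(); print(o['clock'],q,o['orientation'],o['force'],o['opening'])
# blade/handle tilt check by triangulation: neck/blade in scene & side
S=cam("scene");D=cam("side"); x=q[0]+.0292
for dz in (-2,0,2):
    pr=[(x-.085,-.001,q[2]+.0148+.012),(x+.045,-.003,q[2]+.0148+.012),(x+.15,-.005,q[2]+.0148-.042)]
s=np.ascontiguousarray(viewer.snapshot("scene")[:,:,::-1]); d=np.ascontiguousarray(viewer.snapshot("side")[:,:,::-1])
for n,im,KE in (("scene",s,S),("side",d,D)):
    print(n,"pred rear,front,tip",[proj(p,KE).round(1).tolist() for p in pr])
    hs=cv2.cvtColor(im,cv2.COLOR_BGR2HSV); t=proj(pr[2],KE); m=(hs[:,:,1]<80)&(hs[:,:,2]>60)
    for c,a,rr in blobs(m,15):
        if np.linalg.norm(c-t)<45 and a<800: print(c,a,cv2.boxPoints(rr).round(1).tolist())
cv2.imwrite("pics/s13.png",s); cv2.imwrite("pics/d13.png",d)
E
```

```text
69.375 [ 0.5274 -0.0005  0.0913] [179.9924 -10.2343 178.7222] [-0.0698 -0.2784 -0.5406] 0.027723865528668894
scene pred rear,front,tip [[248.7, 168.2], [271.2, 197.3], [291.2, 236.7]]
[282.1525 223.2872] 282 [[263.79998779296875, 204.5], [272.70001220703125, 198.89999389648438], [295.1000061035156, 234.6999969482422], [286.20001220703125, 240.3000030517578]]
[311.1969 263.4767] 386 [[301.0, 251.0], [319.0, 251.0], [319.0, 278.0], [301.0, 278.0]]
side pred rear,front,tip [[301.2, 204.8], [258.4, 198.9], [226.7, 207.5]]
[251.6538 172.8654] 52 [[249.0, 168.0], [254.0, 168.0], [254.0, 178.0], [249.0, 178.0]]
[261.0526 187.0526] 38 [[255.6999969482422, 188.10000610351562], [256.20001220703125, 184.8000030517578], [266.20001220703125, 186.0], [265.79998779296875, 189.39999389648438]]
[257.7296 208.1931] 466 [[224.89999389648438, 212.5], [225.3000030517578, 198.3000030517578], [286.29998779296875, 200.0], [285.8999938964844, 214.3000030517578]]
[203.0757 213.8107] 317 [[194.39999389648438, 203.5], [209.60000610351562, 201.8000030517578], [212.1999969482422, 224.39999389648438], [196.89999389648438, 226.10000610351562]]
```

Request:
carry_out(rows=[[-0.003,0,0.016,0,0,0],[-0.006,0,0.034,0,0,0],[-0.009,0,0.05,0,0,0],[-0.0107,0,0.059,0,0,0],[-0.011,0,0.061,0,0,0],[-0.011,0,0.061,0,0,0]])

```text
clock: 70.22
tool_pos: [0.5273, -0.0004, 0.0291]
orientation: [-180.0, -10.3, 178.7]
force: [-0.3, -0.2, -0.9]
opening: 0.0281
gripper_force: 29.9
```

Request:
carry_out(rows=[[-0.0002,0,0.001,0,0,0],[-0.0004,0,0.002,0,0,0],[-0.0004,0,0.002,0,0,0]])

```text
clock: 70.6
tool_pos: [0.5271, -0.0004, 0.0271]
orientation: [180.0, -10.3, 178.7]
force: [-1.5, 0.6, -1.5]
opening: 0.0279
gripper_force: 29.9
```

```bash
python3 - <<'E'
from h import *
q,r,o=pose(); print(o['clock'],q,o['orientation'],o['force'],o['moment'])
E
```

```text
70.6 [ 0.5271 -0.0004  0.0271] [179.994  -10.3171 178.7276] [-1.4812  0.5766 -1.5418] [-0.0004 -0.6503 -0.012 ]
```

Request:
carry_out(rows=[[-0.0002,0,0.001,0,0,0],[-0.0002,0,0.001,0,0,0],[-0.0004,0,0.002,0,0,0],[-0.0004,0,0.002,0,0,0]])

```text
clock: 71.1
tool_pos: [0.5272, -0.0005, 0.0262]
orientation: [-180.0, -10.3, 178.8]
force: [-3.4, 1.7, 13.9]
opening: 0.0278
gripper_force: 29.9
```

```bash
python3 - <<'E'
from h import *
q,r,o=pose(); print(o['clock'],q,o['orientation'],o['force'],o['moment'])
E
```

```text
71.1 [ 0.5272 -0.0005  0.0262] [-179.9942  -10.3106  178.7582] [-3.3957  1.7497 13.8966] [ 0.4288  1.5382 -0.0936]
```

Request:
carry_out(rows=[[0.0002,0,-0.001,0,0,0],[0.0002,0,-0.001,0,0,0],[0.0002,0,-0.001,0,0,0]])

```text
clock: 71.47
tool_pos: [0.5273, -0.0004, 0.0263]
orientation: [180.0, -10.3, 178.7]
force: [-2.2, 0.6, 6.3]
opening: 0.0279
gripper_force: 29.9
```

Request:
carry_out(rows=[[0,0,0,0,0,0],[0,0,0,0,0,0],[0,0,0,0,0,0],[0,0,0,0,0,0],[0,0,0,0,0,0],[0,0,0,0,0,0],[0,0,0,0,0,0]], grip=0.6)

```text
clock: 72.35
tool_pos: [0.5271, -0.0005, 0.0259]
orientation: [-180.0, -10.3, 178.7]
force: [0.6, -0.6, 0.3]
opening: 0.07
gripper_force: 0.0
```

Request:
carry_out(rows=[[0.003,0,-0.02,0,0,0],[0.011,0,-0.06,0,0,0],[0.02,0,-0.11,0,0,0],[0.03,0,-0.165,0,0,0],[0.04,0,-0.22,0,-0.1,0],[0.01,0,-0.28,0,-0.18,0],[-0.02,0,-0.29,0,-0.18,0],[-0.05,0,-0.29,0,-0.18,0]])

```text
clock: 73.35
tool_pos: [0.6296, -0.0026, 0.3047]
orientation: [179.9, 0.2, 178.7]
force: [-0.7, 1.3, -1.0]
opening: 0.0701
gripper_force: 0.0
```

```bash
python3 - <<'E'
from h import *
q,r,o=pose(); print(o['clock'],q,o['orientation'],o['force'],o['opening'])
KE=cam("wrist"); im=np.ascontiguousarray(viewer.snapshot("wrist")[:,:,::-1]); cv2.imwrite("pics/w14.png",im)
hs=cv2.cvtColor(im,cv2.COLOR_BGR2HSV); m=(hs[:,:,0]<13)&(hs[:,:,1]>120)&(hs[:,:,2]>60)
print("expect rear/front",proj((.471,0,.054),KE),proj((.601,-.003,.054),KE))
for c,a,rr in blobs(m,150): print(c.round(1),a,cv2.boxPoints(rr).round().tolist(),[ray(p,.054,KE)[:2].round(3).tolist() for p in cv2.boxPoints(rr)])
S=cam("scene")
print("scene pred",[proj(p,S).round(1).tolist() for p in [(.471,0,.054),(.601,-.003,.054),(.706,-.005,.002)]])
s=np.ascontiguousarray(viewer.snapshot("scene")[:,:,::-1]); cv2.imwrite("pics/s14.png",s); hs=cv2.cvtColor(s,cv2.COLOR_BGR2HSV)
for c,a,rr in blobs((hs[:,:,1]<80)&(hs[:,:,2]>60),15):
    if np.linalg.norm(c-[285,230])<40 and a<800: print("blade",c,a,cv2.boxPoints(rr).round(1).tolist())
E
```

```text
73.35 [ 0.6296 -0.0026  0.3047] [179.9303   0.2276 178.7432] [-0.6539  1.2927 -1.0462] 0.07008516065492598
expect rear/front [280.5698  36.7095] [280.5863 154.8909]
[286.4  66.7] 6417 [[229.0, 155.0], [232.0, 24.0], [341.0, 27.0], [338.0, 158.0]] [[0.599, -0.066], [0.457, -0.053], [0.463, 0.067], [0.606, 0.066]]
[462.5 164.9] 2095 [[365.0, 160.0], [559.0, 160.0], [559.0, 170.0], [365.0, 170.0]] [[0.609, 0.1], [0.615, 0.336], [0.627, 0.338], [0.622, 0.1]]
scene pred [[250.1, 183.7], [271.5, 212.8], [290.8, 250.5]]
blade [281.9809 237.8282] 262 [[263.8999938964844, 219.89999389648438], [273.0, 214.39999389648438], [294.6000061035156, 249.60000610351562], [285.5, 255.10000610351562]]
```

Request:
carry_out(rows=[[0,0,-0.03,0,0,0],[0,0,-0.03,0,0,0],[0,0,-0.03,0,0,0],[0,0,-0.03,0,0,0]])

```text
clock: 73.95
tool_pos: [0.6277, -0.0027, 0.3316]
orientation: [-180.0, -0.1, 178.7]
force: [0.2, 0.4, 0.3]
opening: 0.0701
gripper_force: 0.0
```

```bash
python3 - <<'E'
from h import *
def hsb(n):
    s=np.ascontiguousarray(viewer.snapshot(n)[:,:,::-1]); return s
d=hsb("side"); D=cam("side"); hs=cv2.cvtColor(d,cv2.COLOR_BGR2HSV)
for c,a,rr in blobs((hs[:,:,1]<70)&(hs[:,:,2]>110),15):
    if 235<c[0]<310 and 150<c[1]<200: print("side bar?",c.round(1),a,[ray(p,.018,D)[:2].round(3).tolist() for p in cv2.boxPoints(rr)])
print("bar home pred",proj((.611,-.2345,.018),D))
print(workorder.close_job())
E
```

```text
side bar? [251.6 172.9] 25 [[0.702, -0.271], [0.691, -0.273], [0.682, -0.237], [0.693, -0.235]]
side bar? [266.8 184.8] 71 [[0.653, -0.178], [0.617, -0.259], [0.585, -0.219], [0.621, -0.142]]
bar home pred [271.9049 178.6681]
the job is handed in; nothing more can be done
None
```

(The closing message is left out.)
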